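# Make a chocolate decorator ready and load it

## Task

First check the decorator's start switch: push its roller arm over towards the print bridge until it clicks, then let it spring back. Then level the bed with its knob and lay every chocolate bar from the marble slab flat on the bed, wholly on the plate, lengthwise along it and square with its edges. With the bed level and all the bars on it, click the switch once more to start the machine and let it spring back, leaving the jar, bowl and gift box where they are.

Things in the scene. Friction and masses are not known exactly. Their poses are not given: they have to be found in the camera images.
- machine: Origin on the table under the middle of the decorator's bed; x points away from the robot, y along the machine, its yaw up to 0.12 rad. White chassis, 330 mm (x) by 660 mm (y), 35 mm high; the print bridge, 245 mm high, stands on it from 315 mm along +y
- bed_c (a point): Centre of the top face of the bed, a bare aluminium plate 200 mm (its x, away from the robot) by 320 mm (its y), 8 mm thick, about 75 mm above the table, with an engraved border 8 mm inside its edges. z is its normal. It is hinged along its far long edge (100 mm along +x from here); a jack screw with a knob carries its near edge
- bed (a joint): Tilt of the bed about its far edge, in rad: 0 is level, negative is near edge low. It starts 0.03 to 0.07 low. It moves only with the knob, and holds where it is left unless pressed hard (over 40 N). Level means within 0.015 rad (1 degree)
- knob_grip (a point): Middle of the levelling knob: an upright black knurled round knob, 43 mm across, 24 mm high, on an ear in the middle of the bed's near edge, 147 mm from the plate's centre; free all round, 8 mm clear of the ear. Clockwise from above raises the near edge, 0.012 rad of tilt per rad of turn (several grasps); it can pass level and turn back; takes about 0.1 N m
- roller_c (a point): Centre of the black roller (20 mm across, 12 mm wide) on top of the limit switch's arm. The switch is a grey box 36 x 38 x 60 mm on the chassis between bed and print bridge. Its steel arm, 55 mm from shaft to roller, on the box's near side, stands upright at rest, the roller's centre 140 mm above the table and 42 mm above the box's top. This point spins with the roller
- lever (a joint): Angle of the switch arm in rad: 0 upright at rest; grows as the roller is pushed along the machine's +y (away from the bed, towards the print bridge). It clicks at 0.5, meets its stop at 0.95, and springs back when let go (below 0.1 is back). About 2 N at the roller starts it, 6 N clicks it, 9 N reaches the stop
- bar1_c (a point): Centre of a plain dark chocolate bar, 80 mm long (x), 36 mm wide (y), 22 mm thick (z), about 80 g, alike above and below; all bars alike. At the start flat on the white marble slab (250 x 300 mm, 12 mm thick, on the robot's right), up to 0.4 rad off the y direction. Four to six bars are present (absent ones read None)
- bar2_c (a point): Centre of a plain dark chocolate bar, 80 mm long (x), 36 mm wide (y), 22 mm thick (z), about 80 g, alike above and below; all bars alike. At the start flat on the white marble slab (250 x 300 mm, 12 mm thick, on the robot's right), up to 0.4 rad off the y direction. Four to six bars are present (absent ones read None)
- bar3_c (a point): Centre of a plain dark chocolate bar, 80 mm long (x), 36 mm wide (y), 22 mm thick (z), about 80 g, alike above and below; all bars alike. At the start flat on the white marble slab (250 x 300 mm, 12 mm thick, on the robot's right), up to 0.4 rad off the y direction. Four to six bars are present (absent ones read None)
- bar4_c (a point): Centre of a plain dark chocolate bar, 80 mm long (x), 36 mm wide (y), 22 mm thick (z), about 80 g, alike above and below; all bars alike. At the start flat on the white marble slab (250 x 300 mm, 12 mm thick, on the robot's right), up to 0.4 rad off the y direction. Four to six bars are present (absent ones read None)
- bar5_c (a point): Centre of a plain dark chocolate bar, 80 mm long (x), 36 mm wide (y), 22 mm thick (z), about 80 g, alike above and below; all bars alike. At the start flat on the white marble slab (250 x 300 mm, 12 mm thick, on the robot's right), up to 0.4 rad off the y direction. Four to six bars are present (absent ones read None)
- bar6_c (a point): Centre of a plain dark chocolate bar, 80 mm long (x), 36 mm wide (y), 22 mm thick (z), about 80 g, alike above and below; all bars alike. At the start flat on the white marble slab (250 x 300 mm, 12 mm thick, on the robot's right), up to 0.4 rad off the y direction. Four to six bars are present (absent ones read None)
- jar: White jar, 68 mm across and 100 mm tall, origin at the centre of its underside; standing beyond the work, not to be moved
- bowl: Steel bowl, 120 mm across and 55 mm tall, origin at the centre of its underside; standing on the robot's right, not to be moved
- giftbox: Dark blue gift box with a gold band, 100 x 140 x 45 mm, origin at the centre of its underside; lying on the robot's left, not to be moved
Things that resemble listed ones, but are neither listed nor needed, are in the scene too. Leave any pink or red look-alike of the part that bears bar2_c alone.

How it is judged:
By the outcome, as a careful person would: the job done as asked, in the order asked, and still so for the second after the job is handed in, with the robot touching nothing.
Of bar1, bar2, bar3, bar4, bar5, bar6 only 4 to 6 are there at a start; the rules pass over those that are not, and their reading is None.
At some moment in a run one of bar1, bar2, bar3, bar4, bar5, bar6 may be knocked a few centimetres aside while the robot is not near it.
Once in a run the grip may slacken for a moment while it holds something.
It also fails if it takes over 210 s, if anything falls off the work surface, if the arm or the gripper's body presses on something with over 40 N, if the wrist force passes 120 N, or if a joint passes its speed limit or range.

## Robot

A 6-joint arm with a two-finger parallel gripper is mounted at the origin on the work surface. World frame = base frame: x ahead of the robot, y to its left, z up, the work surface at z = 0. Lengths are in m, angles in rad, forces in N, time in s.
With the tool pointing down it reaches from about 0.35 to 0.975 m from the base axis. Payload 4.9 kg.
Tool frame: the origin (TCP) lies on the mounting face of the last link; the fingertips stand 173 mm ahead of it and the grasp point (between the pads) lies 155 mm ahead of it; z points along the fingers, y is the direction in which the jaws open and shut (so a half turn about z gives the same grasp; the last joint's range is limited). The gripper opens to 85 mm and grips with 20 to 120 N. Pads are 22 mm wide; open, the fingers measure 114 mm over their backs; the gripper's body (76 mm by 85 mm) begins 54 mm behind the grasp point. The pads swing forward as they close: fully open they stand 13 mm farther back than shut.
Start: joints at [1.194, 0.053, 1.613, -0, 1.476, -0.119], TCP at [0.159, 0.604, 0.405] pointing down, gripper open.
Joint ranges: [-3.01, 3.01], [-1.01, 2.22], [0.06, 2.58], [-1.02, 4.17], [0.09, 2.62], [-3.14, 3.14]. Speed limits (rad/s): [2.57, 2.57, 3.14, 3.14, 3.14, 3.14].

## Interface

Orientations are given as a unit quaternion [w, x, y, z].
In Python, from plant import manip gives the robot as it stands.
- The arm moves only by the tool play_rows, never from a script. Its argument "increments" is a list of rows, each an object with "offset": the shift along the tool's x, y, z in mm, a list of three; "twist": the turn about the tool's z in rad; "grip": the opening, from 0 (shut) to 1 (fully open). In form: [{"offset": [dx, dy, dz], "twist": twist, "grip": grip}, ...]. A call has 1 to 5 rows; each row is the pose to reach, as a shift and turn from the pose commanded when the call began, along the tool's axes at that moment; what a row does not reach only later rows make up. A row lasts 1/12 s, in which the tool goes at most 41.7 mm and 7.16 degrees, less where a joint would pass 70% of its speed; a pose out of reach is approached as far as the arm can. A call with a gripper value outside its range is refused whole. The fingers move at their own pace and stop on an object; the grip force is fixed at half the most. Time passes only in rows, so rows that repeat a pose let the fingers close. It gives the time, the measured TCP pose, the force and the opening at its end, in the units of the state.
- manip.state(): the state, without advancing time (a new reading comes with each control period).
- manip.grab_frame(name): name is "scene" or "top"; returns the picture (480x640x3 uint8, blue, green, red); there is no depth.
- manip.get_calibration(name): a dict with "fx", "fy", "cx", "cy" (pixels), "k1" (the pictures are not rectified: a ray, as slopes to the right and down, at radius r is drawn at 1 + k1 r^2 times it, then the intrinsics apply), "T" (4x4, takes a point from camera to world coordinates). Camera axes: x right, y down, z forward; pixel columns grow to the right and rows downward; lengths in m; the calibration is good to about 2 mm. A picture is of the moment at which its call begins. get_calibration takes no time and is no camera call.
- manip.job_done(): hands the job in, once; it reports no verdict.
Trained networks look in the newest picture that a camera, given by its name, has taken for a name from the list of things; names that differ only in an ending like _2 or _b are one class to them, and where a whole thing is asked for, a point or a joint stands for the part that bears it (a point fixed in the world has none). Each returns a list of dicts, best first, with "p" (0 to 1); they miss things now and then, are a little off and sometimes report something else, mostly with a low value. They report only what shows in the picture. A call takes as long as a camera call. They do not tell look-alikes from the thing itself.
- manip.boxes_of(query, camera): "xyz" ([x, y, z] in m, in the coordinates of the camera as it stood for that picture, good to about 4 mm: the middle of the surface that is visible of it).
- manip.tip_of(query, camera): "xyz" ([x, y, z] in m, in the coordinates of the camera as it stood for that picture, good to about 4 mm: a listed point, or the origin of a listed thing).
The state is a dict: "time": time; "joint_pos": joint angles; "joint_vel": joint speeds; "joint_efforts": joint torques, N m; "tool_pos": TCP position; "tool_rot": TCP orientation; "contact_force": force on the tool from outside, world axes, zero at the start; "ft_torque": the same for the moment, N m; "gripper_width": opening from 0.0 (shut) to 1.0 (fully open).
Only numpy, scipy, OpenCV 4.12 (cv2) and the standard library are available. Lean on these libraries where they do the work, as an engineer would, in place of code of your own. Each camera call takes 0.05 s, during which the arm holds its last target. There are 200 camera calls.

## Working session

There is one attempt and no reset: what is moved stays moved. The work goes in short steps, Python scripts to look and compute and a tool call to move; the robot and the scene stay as the last step left them, time stands still between calls to the robot, and variables do not carry over. Pictures are saved under pics/ and viewed, about 12 in all and at most 16, crops included, and the job is handed in when it is done.

Besides the shell and the picture viewer there is one more tool, called after ">>>" by a JSON object that holds its "method" and its "body". play_rows: Moves the arm, as the interface text tells. Its arguments: {"type":"object","properties":{"increments":{"type":"array"}},"required":["increments"]}

```bash
ls; mkdir -p pics
cat > h.py <<'E'
import numpy as np, cv2
from plant import manip
from scipy.spatial.transform import Rotation as R
def toW(cam,p):
    T=np.array(manip.get_calibration(cam)["T"]); return (T@np.r_[p,1])[:3]
def proj(cam,P):
    c=manip.get_calibration(cam); q=np.linalg.inv(np.array(c["T"]))@np.r_[P,1]
    s=q[:2]/q[2]; s=s*(1+c["k1"]*(s@s)); return np.array([c["fx"]*s[0]+c["cx"],c["fy"]*s[1]+c["cy"]])
def ray(cam,u,v,z):
    c=manip.get_calibration(cam); T=np.array(c["T"]); d=np.array([(u-c["cx"])/c["fx"],(v-c["cy"])/c["fy"]]); s=d.copy()
    for _ in range(20): s=d/(1+c["k1"]*(s@s))
    r=T[:3,:3]@np.r_[s,1]; o=T[:3,3]; return o+r*(z-o[2])/r[2]
def snap(cam,name):
    im=manip.grab_frame(cam); cv2.imwrite(f"pics/{name}.png",im); return im
def rot(): 
    s=manip.state(); q=s["tool_rot"]; return np.array(s["tool_pos"]),R.from_quat([q[1],q[2],q[3],q[0]]).as_matrix()
def show():
    p,M=rot(); s=manip.state(); print("t",s["time"],"tcp",p.round(4),"xaxis",M[:,0].round(3),"yaxis",M[:,1].round(3),"z",M[:,2].round(3),"g",s["gripper_width"],"F",np.round(s["contact_force"],1))
E
python3 - <<'E'
from h import *
show()
for c in ("scene","top"):
    snap(c,c+"0"); print(c,np.array(manip.get_calibration(c)["T"]).round(3).tolist())
    for q in ("machine","bed_c","knob_grip","roller_c","bar1_c","jar","bowl","giftbox"):
        print(q,[(toW(c,d["xyz"]).round(3).tolist(),round(d["p"],2)) for d in manip.tip_of(q,c)])
E
```

```text
pics
t 0.0 tcp [0.1592 0.6041 0.4034] xaxis [-0.967  0.255  0.   ] yaxis [ 0.255  0.967 -0.002] z [-0.001 -0.002 -1.   ] g 0.9953814107647938 F [-0.   0.6  0.4]
scene [[-0.551, 0.644, -0.53, 1.024], [0.834, 0.436, -0.338, 0.255], [0.013, -0.629, -0.777, 0.892], [0.0, 0.0, 0.0, 1.0]]
machine [([0.738, -0.135, -0.0], 0.59), ([0.581, 0.145, -0.0], 0.57)]
bed_c [([0.581, 0.14, 0.069], 0.98)]
knob_grip [([0.432, 0.149, 0.075], 0.78)]
roller_c [([0.533, 0.387, 0.138], 0.64)]
bar1_c [([0.583, -0.19, 0.023], 0.93), ([0.567, -0.382, 0.023], 0.22)]
jar [([0.738, -0.137, 0.002], 0.71)]
bowl [([0.262, -0.349, 0.001], 0.72), ([0.458, -0.177, 0.02], 0.22)]
giftbox [([0.267, 0.305, -0.001], 0.77)]
top [[0.019, -0.993, 0.118, 0.341], [-1.0, -0.019, -0.0, -0.068], [0.003, -0.118, -0.993, 1.404], [0.0, 0.0, 0.0, 1.0]]
machine [([0.579, 0.145, -0.001], 0.8)]
bed_c [([0.581, 0.146, 0.07], 0.8)]
knob_grip [([0.425, 0.151, 0.08], 0.65), ([0.734, -0.134, -0.002], 0.63)]
roller_c [([0.529, 0.393, 0.138], 0.61)]
bar1_c [([0.581, -0.185, 0.025], 0.77)]
jar []
bowl [([0.256, -0.348, 0.002], 0.97), ([0.457, -0.178, 0.023], 0.22)]
giftbox [([0.259, 0.307, -0.003], 0.56)]
```

View pics/scene0.png

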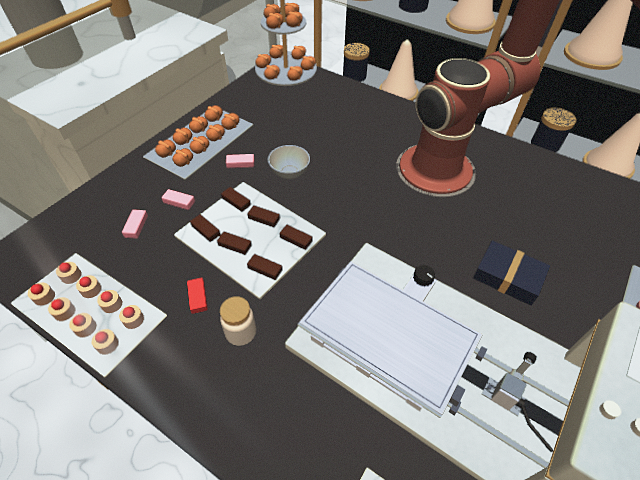

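View pics/top0.png

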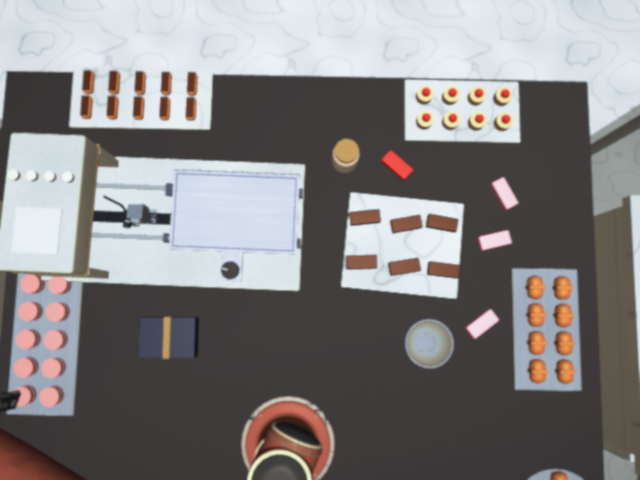

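The scene view shows six dark bars on the slab around (250,235), the bed at (390,335), the knob at (424,275) and the roller at (529,357). In the top view the bars are near (365..443, 217..270), the bed is at (235,212) and the knob at (230,270). The pink and red decoys and the other trays are well clear of the slab.

```bash
cat >> h.py <<'E'
def bars(z=0.034,name=None,x0=(335,180,475,305),im=None):
    im=manip.grab_frame("top") if im is None else im
    if name: cv2.imwrite(f"pics/{name}.png",im)
    a,b,c,d=x0; g=im[b:d,a:c].astype(int); 
    m=((g[...,2]<135)&(g[...,2]>g[...,0]+25)&(g[...,2]<150)).astype(np.uint8)
    n,l,st,ce=cv2.connectedComponentsWithStats(m); out=[]
    for i in range(1,n):
        if st[i,4]<150: continue
        cn,_=cv2.findContours((l==i).astype(np.uint8),0,1)
        # moments in the world plane
        ys,xs=np.nonzero(l==i); P=np.array([ray("top",x+a,y+b,z)[:2] for x,y in zip(xs,ys)])
        ctr=P.mean(0); w,v=np.linalg.eigh(np.cov((P-ctr).T)); ax=v[:,1]*np.sign(v[1,1])
        out.append((ctr.round(4),round(float(np.arctan2(-ax[0],ax[1])),3),np.sqrt(12*w).round(3),st[i,4]))
    return out
E
python3 - <<'E'
from h import *
im=cv2.imread("pics/top0.png")
for b in bars(im=im): print(*b)
cv2.imwrite("pics/crop1.png",cv2.resize(im[140:310,90:310],None,fx=3.4,fy=3.4,interpolation=cv2.INTER_CUBIC))
s=cv2.imread("pics/scene0.png");cv2.imwrite("pics/crop2.png",cv2.resize(s[230:430,280:560],None,fx=2.8,fy=2.8,interpolation=cv2.INTER_CUBIC))
E
```

```text
[ 0.5668 -0.3863] -0.162 [0.032 0.075] 352
[ 0.564  -0.2997] 0.197 [0.035 0.075] 238
[ 0.4451 -0.3909] -0.087 [0.032 0.08 ] 382
```

View pics/crop1.png

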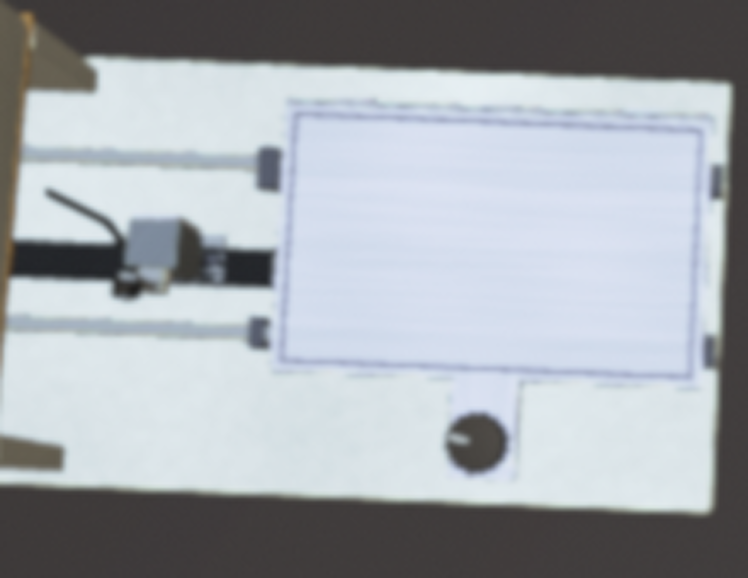

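View pics/crop2.png

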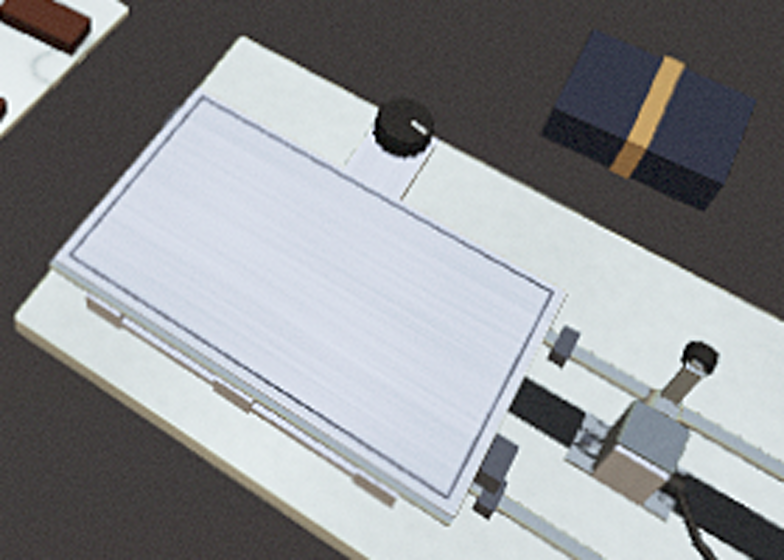

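Crop 1: border corners at (297,113), (703,130), (692,377), (281,360); knob at (477,442). Crop 2: border corners at (204,96), (555,292), (450,498), (70,255); roller at (700,358). Next I fit the machine pose and tilt from these.

```bash
sed -i 's/^    m=((g.*$/    m=((g.max(2)<150)\&(g[...,2]>g[...,0]+12)).astype(np.uint8)/' h.py
python3 - <<'E'
from h import *
from scipy.optimize import least_squares
im=cv2.imread("pics/top0.png")
print(im[217,366],im[224,406],im[262,361],im[212,385],im[310,380])
for b in bars(im=im): print(*b)
T=np.array([(297,113),(703,130),(692,377),(281,360)]); T=(T+.5)/3.4-.5+[90,140]
S=np.array([(450,498),(70,255),(204,96),(555,292)]); S=(S+.5)/2.8-.5+[280,230]
C=[(192,1),(192,-1),(8,-1),(8,1)]  # distance from hinge, side
def mod(x):
    cx,cy,yaw,t=x[:4]; ex=np.array([np.cos(yaw),np.sin(yaw),0]); ey=np.array([-ex[1],ex[0],0]); o=[]
    for k,(d,sd) in enumerate([(.008,1),(.008,-1),(.192,-1),(.192,1)]):
        o.append(np.array([cx,cy,.075])+ex*(.1-d*np.cos(t))+ey*.152*sd-np.array([0,0,d*np.sin(t)]))
    return o
def f(x):
    P=mod(x); return np.concatenate([proj("top",p+np.r_[x[4:6],0])-q for p,q in zip(P,T)]+[proj("scene",p-np.r_[x[4:6],0])-q for p,q in zip(P,S)]+[np.array(x[4:6])/.002])
r=least_squares(f,[.58,.145,.05,.05,0,0]);print(r.x.round(4),r.fun.round(1))
cx,cy,yaw=r.x[:3];M=np.array([[np.cos(yaw),-np.sin(yaw)],[np.sin(yaw),np.cos(yaw)]])
for p in [(.531,.390),(.428,.150)]: print(M.T@(np.array(p)-[cx,cy]))
for n,c,z,q in [("rol","top",.15,((126,285))),("rol","scene",.14,None),("knob","top",.085,(477,442))]:
    if q is None: u=(np.array((700,358))+.5)/2.8-.5+[280,230]
    else: u=(np.array(q)+.5)/3.4-.5+[90,140]
    print(n,c,ray(c,*u,z))
E
```

```text
[ 71  92 138] [ 69  89 135] [ 73  93 139] [243 239 231] [61 61 65]Traceback (most recent call last):
  File "<stdin>", line 5, in <module>
  File "h.py", line 29, in bars
    ys,xs=np.nonzero(l==i); P=np.array([ray("top",x+a,y+b,z)[:2] for x,y in zip(xs,ys)])
                                        ~~~^^^^^^^^^^^^^^^^^
  File "h.py", line 10, in ray
    c=manip.get_calibration(cam); T=np.array(c["T"]); d=np.array([(u-c["cx"])/c["fx"],(v-c["cy"])/c["fy"]]); s=d.copy()
ValueError: time passes only in moves, steps and waits
```

```bash
sed -i 's/manip\.get_calibration(\(cam\|"top"\))/CAL[\1]/g; 3a CAL={c:manip.get_calibration(c) for c in ("top","scene")}' h.py; sed -i 's/np.array(c\["T"\])/np.array(c["T"])/' h.py
python3 - <<'E'
from h import *
from scipy.optimize import least_squares
im=cv2.imread("pics/top0.png")
for b in bars(im=im): print(*b)
T=np.array([(297,113),(703,130),(692,377),(281,360)]); T=(T+.5)/3.4-.5+[90,140]
S=np.array([(450,498),(70,255),(204,96),(555,292)]); S=(S+.5)/2.8-.5+[280,230]
def mod(x):
    cx,cy,yaw,t=x[:4]; ex=np.array([np.cos(yaw),np.sin(yaw),0]); ey=np.array([-ex[1],ex[0],0]); o=[]
    for k,(d,sd) in enumerate([(.008,1),(.008,-1),(.192,-1),(.192,1)]):
        o.append(np.array([cx,cy,.075])+ex*(.1-d*np.cos(t))+ey*.152*sd-np.array([0,0,d*np.sin(t)]))
    return o
def f(x):
    P=mod(x); return np.concatenate([proj("top",p+np.r_[x[4:6],0])-q for p,q in zip(P,T)]+[proj("scene",p-np.r_[x[4:6],0])-q for p,q in zip(P,S)]+[np.array(x[4:6])/.002])
r=least_squares(f,[.58,.145,.05,.05,0,0]);print(r.x.round(4),r.fun.round(1))
cx,cy,yaw=r.x[:3];M=np.array([[np.cos(yaw),-np.sin(yaw)],[np.sin(yaw),np.cos(yaw)]])
for p in [(.531,.390),(.428,.150)]: print(M.T@(np.array(p)-[cx,cy]))
for n,c,z,q in [("rol","top",.15,((126,285))),("rol","scene",.14,None),("knob","top",.085,(477,442))]:
    u=(np.array((700,358))+.5)/2.8-.5+[280,230] if q is None else (np.array(q)+.5)/3.4-.5+[90,140]
    print(n,c,ray(c,*u,z))
E
```

```text
[ 0.5778 -0.1862] 0.109 [0.034 0.077] 385
[ 0.5627 -0.2937] 0.195 [0.033 0.076] 378
[ 0.5669 -0.3867] -0.158 [0.034 0.076] 385
[ 0.4613 -0.1785] 0.062 [0.033 0.078] 395
[ 0.4518 -0.2891] 0.178 [0.033 0.077] 389
[ 0.4454 -0.3912] -0.095 [0.033 0.083] 418
[ 5.786e-01  1.448e-01 -2.310e-02  5.250e-02 -1.000e-04 -1.000e-03] [-0.4  0.1  0.1  0.1  0.  -0.  -0.1 -0.1  0.1  0.1  0.1 -0.4 -0.5 -0.1
  0.1  0.1 -0.  -0.5]
[-0.05329436  0.24405357]
[-0.15072137  0.00173771]
rol top [0.53089073 0.38501903 0.15      ]
rol scene [0.5309663  0.38851661 0.14      ]
knob top [0.43090332 0.14736586 0.085     ]
```

```bash
cat >> h.py <<'E'
def plan(wps):
    """wps: list of (x,y,z,jaw yaw angle of tool y axis, or None); prints tool-axis offsets(mm), twist for successive calls"""
    p,M=rot(); a=np.arctan2(M[1,1],M[0,1])
    for w in wps:
        t=np.array(w[:3]); b=a if w[3] is None else w[3]
        tw=(-(b-a)+np.pi/2)%np.pi-np.pi/2   # half turn equal
        d=t-p; y=np.array([np.cos(a),np.sin(a)]); x=np.array([-y[1],y[0]])  # z down: x = y cross z
        print("offset",(1000*np.array([d[:2]@x,d[:2]@y,-d[2]])).round(1),"twist",round(tw,3),"rows>=",int(np.ceil(max(np.linalg.norm(d)/.0417,abs(tw)/.125))))
        p=t; a=a-tw
E
python3 - <<'E'
from h import *
show(); p,M=rot(); print(np.cross(M[:,1],M[:,2]))
plan([(.22,.46,.403,None),(.33,.335,.403,1.548),(.531,.328,.36,1.548),(.531,.328,.291,1.548),(.5325,.398,.291,1.548)])
E
```

```text
t 0.9 tcp [0.1593 0.6043 0.4047] xaxis [-0.967  0.255 -0.   ] yaxis [0.255 0.967 0.   ] z [ 0.  0. -1.] g 0.998545130889678 F [ 0.3  0.3 -0. ]
[-9.66952872e-01  2.54955179e-01 -1.09264522e-05]
offset [ -95.5 -124.1    1.7] twist 0.0 rows>= 4
offset [-138.2  -92.8   -0. ] twist -0.235 rows>= 4
offset [-201.1   -2.4   43. ] twist 0.0 rows>= 5
offset [ 0.  0. 69.] twist 0.0 rows>= 2
offset [ 0.1 70.  -0. ] twist 0.0 rows>= 2
```

>>> {"method": "play_rows", "body": {"increments": [{"offset":[-95,-124,0],"twist":0,"grip":0},{"offset":[-95,-124,0],"twist":0,"grip":0},{"offset":[-95,-124,0],"twist":0,"grip":0},{"offset":[-95,-124,0],"twist":0,"grip":0},{"offset":[-95,-124,0],"twist":0,"grip":0}]}}

```text
time: 1.32
tool_pos: [0.2208, 0.4568, 0.4044]
tool_rot: [0.001, 0.13, 0.991, -0.001]
contact_force: [-0.2, 0.4, -0.1]
gripper_width: 0.299
```

>>> {"method": "play_rows", "body": {"increments": [{"offset":[-138,-93,0],"twist":-0.235,"grip":0},{"offset":[-138,-93,0],"twist":-0.235,"grip":0},{"offset":[-138,-93,0],"twist":-0.235,"grip":0},{"offset":[-138,-93,0],"twist":-0.235,"grip":0},{"offset":[-138,-93,0],"twist":-0.235,"grip":0}]}}

```text
time: 1.73
tool_pos: [0.3318, 0.3324, 0.4051]
tool_rot: [0.001, 0.014, 1.0, -0.0]
contact_force: [0.1, 0.3, -0.0]
gripper_width: -0.003
```

>>> {"method": "play_rows", "body": {"increments": [{"offset":[-201,-2.4,43],"twist":0,"grip":0},{"offset":[-201,-2.4,43],"twist":0,"grip":0},{"offset":[-201,-2.4,43],"twist":0,"grip":0},{"offset":[-201,-2.4,43],"twist":0,"grip":0},{"offset":[-201,-2.4,43],"twist":0,"grip":0}]}}

```text
time: 2.15
tool_pos: [0.5323, 0.3285, 0.361]
tool_rot: [0.0, 0.012, 1.0, 0.0]
contact_force: [0.5, 0.1, 1.0]
gripper_width: 0.002
```

Run:
```python
from h import *
show(); print(np.round(manip.state()["joint_pos"],3))
plan([(.531,.328,.291,1.548),(.5325,.400,.291,1.548)])
```

```text
t 2.15 tcp [0.5323 0.3285 0.361 ] xaxis [-1.     0.023 -0.   ] yaxis [0.023 1.    0.001] z [ 0.     0.001 -1.   ] g 0.0019848037281536735 F [0.5 0.1 1. ]
[ 0.434  0.083  1.655  0.     1.403 -1.114]
offset [ 1.2 -0.5 70. ] twist -0.0 rows>= 2
offset [ 0.1 72.  -0. ] twist 0.0 rows>= 2
```

>>> {"method": "play_rows", "body": {"increments": [{"offset":[1,0,35],"twist":0,"grip":0},{"offset":[1,0,70],"twist":0,"grip":0},{"offset":[1,0,70],"twist":0,"grip":0}]}}

```text
time: 2.4
tool_pos: [0.5272, 0.3274, 0.2829]
tool_rot: [-0.007, 0.012, 1.0, -0.003]
contact_force: [-1.3, -0.8, -2.2]
gripper_width: 0.0
```

>>> {"method": "play_rows", "body": {"increments": [{"offset":[0,12,0],"twist":0,"grip":0},{"offset":[0,24,0],"twist":0,"grip":0},{"offset":[0,34,0],"twist":0,"grip":0},{"offset":[0,40,0],"twist":0,"grip":0},{"offset":[0,40,0],"twist":0,"grip":0}]}}

```text
time: 2.82
tool_pos: [0.5304, 0.37, 0.2943]
tool_rot: [0.002, 0.01, 1.0, 0.001]
contact_force: [1.6, -3.0, 0.4]
gripper_width: -0.002
```

>>> {"method": "play_rows", "body": {"increments": [{"offset":[0,7,0],"twist":0,"grip":0},{"offset":[0,14,0],"twist":0,"grip":0},{"offset":[0,14,0],"twist":0,"grip":0}]}}

```text
time: 3.07
tool_pos: [0.5308, 0.3827, 0.2923]
tool_rot: [0.001, 0.011, 1.0, -0.0]
contact_force: [3.4, -4.7, -0.3]
gripper_width: 0.003
```

>>> {"method": "play_rows", "body": {"increments": [{"offset":[0,7,0],"twist":0,"grip":0},{"offset":[0,14,0],"twist":0,"grip":0},{"offset":[0,14,0],"twist":0,"grip":0}]}}

```text
time: 3.32
tool_pos: [0.5312, 0.3959, 0.2916]
tool_rot: [0.0, 0.011, 1.0, -0.001]
contact_force: [3.2, -7.7, 0.6]
gripper_width: 0.002
```

>>> {"method": "play_rows", "body": {"increments": [{"offset":[0,4,0],"twist":0,"grip":0},{"offset":[0,4,0],"twist":0,"grip":0}]}}

```text
time: 3.48
tool_pos: [0.5313, 0.3993, 0.2915]
tool_rot: [0.0, 0.012, 1.0, -0.002]
contact_force: [2.1, -6.7, 0.8]
gripper_width: 0.001
```

Run:
```python
from h import *
show(); s=snap("scene","lev"); cv2.imwrite("pics/lev_c.png",cv2.resize(s[290:430,440:600],None,fx=3,fy=3))
plan([(.5315,.325,.291,1.548),(.50,.25,.36,1.548),(.4316,.1482,.34,2.6),(.4316,.1482,.25,2.6)])
```

```text
t 3.4833 tcp [0.5313 0.3993 0.2915] xaxis [-1.     0.023 -0.001] yaxis [ 0.023  1.    -0.003] z [ 0.    -0.003 -1.   ] g 0.0005559463884016188 F [ 2.1 -6.7  0.8]
offset [ -1.9 -74.2   0.6] twist -0.0 rows>= 2
offset [ 29.8 -75.7 -69. ] twist 0.0 rows>= 3
offset [  66.1 -103.3   20. ] twist -1.052 rows>= 9
offset [ 0.  0. 90.] twist 0.0 rows>= 3
```

View pics/lev_c.png

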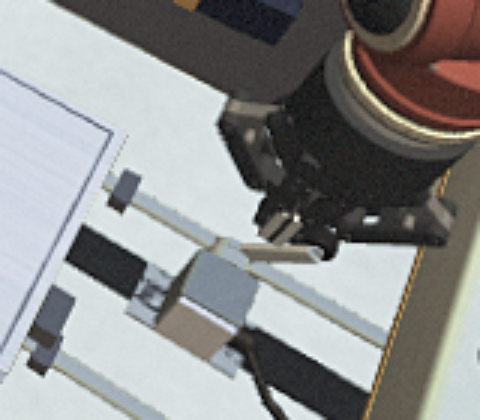

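The arm in the crop is clearly swung over, with its roller at about (325,248), or (548,373) in the full frame. I'll compare that with the predicted angle.

Run:
```python
from h import *
for a in (0,.5,.6,.7,.8,.95): print(a,proj("scene",np.array([.531+.023*.055*np.sin(a),.388+.055*np.sin(a),.085+.055*np.cos(a)])).round(1))
```

```text
0 [529.4 357.4]
0.5 [542.9 367.2]
0.6 [544.9 369.4]
0.7 [546.7 371.5]
0.8 [548.1 373.6]
0.95 [549.7 376.7]
```

The arm is at about 0.75 rad, so it has clicked. I'll retreat and go to the knob.

>>> {"method": "play_rows", "body": {"increments": [{"offset":[-2,-25,0],"twist":0,"grip":0},{"offset":[-2,-50,0],"twist":0,"grip":0},{"offset":[-2,-74,0],"twist":0,"grip":0},{"offset":[-2,-74,0],"twist":0,"grip":0}]}}

```text
time: 3.87
tool_pos: [0.5309, 0.3236, 0.2912]
tool_rot: [-0.001, 0.013, 1.0, -0.0]
contact_force: [0.2, 0.5, 0.1]
gripper_width: 0.004
```

>>> {"method": "play_rows", "body": {"increments": [{"offset":[30,-76,-69],"twist":0,"grip":0.8},{"offset":[30,-76,-69],"twist":0,"grip":0.8},{"offset":[30,-76,-69],"twist":0,"grip":0.8},{"offset":[30,-76,-69],"twist":-0.12,"grip":0.8},{"offset":[30,-76,-69],"twist":-0.24,"grip":0.8}]}}

```text
time: 4.28
tool_pos: [0.4994, 0.2508, 0.363]
tool_rot: [0.002, -0.111, 0.994, 0.001]
contact_force: [-0.5, -0.1, -0.4]
gripper_width: 0.711
```

>>> {"method": "play_rows", "body": {"increments": [{"offset":[0,0,0],"twist":-0.12,"grip":0.8},{"offset":[0,0,0],"twist":-0.24,"grip":0.8},{"offset":[0,0,0],"twist":-0.36,"grip":0.8},{"offset":[0,0,0],"twist":-0.48,"grip":0.8},{"offset":[0,0,0],"twist":-0.6,"grip":0.8}]}}

```text
time: 4.7
tool_pos: [0.4992, 0.2516, 0.3609]
tool_rot: [0.0, -0.4, 0.916, 0.001]
contact_force: [0.2, -0.0, -0.6]
gripper_width: 0.798
```

Run:
```python
from h import *
show(); print(np.round(manip.state()["joint_pos"],3))
plan([(.4316,.1482,.34,2.6),(.4316,.1482,.25,2.6)])
```

```text
t 4.7 tcp [0.4992 0.2516 0.3609] xaxis [-0.68  -0.734 -0.001] yaxis [-0.734  0.68   0.002] z [-0.     0.002 -1.   ] g 0.7983805472812997 F [ 0.2 -0.  -0.6]
[ 3.330e-01 -7.300e-02  1.812e+00  2.000e-03  1.403e+00 -2.061e+00]
offset [121.8 -20.7  20.9] twist -0.206 rows>= 4
offset [ 0.  0. 90.] twist 0.0 rows>= 3
```

>>> {"method": "play_rows", "body": {"increments": [{"offset":[122,-21,21],"twist":-0.12,"grip":0.8},{"offset":[122,-21,21],"twist":-0.206,"grip":0.8},{"offset":[122,-21,21],"twist":-0.206,"grip":0.8},{"offset":[122,-21,21],"twist":-0.206,"grip":0.8},{"offset":[122,-21,21],"twist":-0.206,"grip":0.8}]}}

```text
time: 5.12
tool_pos: [0.43, 0.1469, 0.3386]
tool_rot: [-0.0, -0.489, 0.872, 0.001]
contact_force: [1.1, 0.4, 0.9]
gripper_width: 0.8
```

>>> {"method": "play_rows", "body": {"increments": [{"offset":[0,0,35],"twist":0,"grip":0.8},{"offset":[0,0,70],"twist":0,"grip":0.8},{"offset":[0,0,88],"twist":0,"grip":0.8},{"offset":[0,0,98],"twist":0,"grip":0.8},{"offset":[0,0,98],"twist":0,"grip":0.8}]}}

```text
time: 5.53
tool_pos: [0.4311, 0.1482, 0.24]
tool_rot: [-0.002, -0.49, 0.872, 0.001]
contact_force: [0.5, -0.7, -0.1]
gripper_width: 0.799
```

>>> {"method": "play_rows", "body": {"increments": [{"offset":[0,0,0],"twist":0,"grip":0.3},{"offset":[0,0,0],"twist":0,"grip":0.3},{"offset":[0,0,0],"twist":0,"grip":0.3},{"offset":[0,0,0],"twist":0,"grip":0.3},{"offset":[0,0,0],"twist":0,"grip":0.3}]}}

```text
time: 5.95
tool_pos: [0.4316, 0.1486, 0.2445]
tool_rot: [0.001, -0.49, 0.872, 0.002]
contact_force: [-8.7, 3.7, 8.8]
gripper_width: 0.485
```

Run:
```python
from h import *
show(); print(np.round(manip.state()["joint_pos"],3))
```

```text
t 5.95 tcp [0.4316 0.1486 0.2445] xaxis [-0.521 -0.854 -0.003] yaxis [-0.854  0.521  0.002] z [-0.001  0.004 -1.   ] g 0.48519464247918426 F [-8.7  3.7  8.8]
[ 0.167 -0.204  2.136  0.004  1.21  -2.428]
```

>>> {"method": "play_rows", "body": {"increments": [{"offset":[0,0,-2.4],"twist":0.12,"grip":0.3},{"offset":[0,0,-2.8],"twist":0.24,"grip":0.3},{"offset":[0,0,-3.2],"twist":0.36,"grip":0.3},{"offset":[0,0,-3.6],"twist":0.48,"grip":0.3},{"offset":[0,0,-4],"twist":0.6,"grip":0.3}]}}

```text
time: 6.37
tool_pos: [0.4315, 0.1484, 0.2466]
tool_rot: [0.001, -0.207, 0.978, 0.002]
contact_force: [2.0, 2.6, -5.7]
gripper_width: 0.483
```

>>> {"method": "play_rows", "body": {"increments": [{"offset":[0,0,-0.4],"twist":0.12,"grip":0.3},{"offset":[0,0,-0.8],"twist":0.24,"grip":0.3},{"offset":[0,0,-1.2],"twist":0.36,"grip":0.3},{"offset":[0,0,-1.6],"twist":0.48,"grip":0.3},{"offset":[0,0,-1.8],"twist":0.6,"grip":0.3}]}}

```text
time: 6.78
tool_pos: [0.4317, 0.1481, 0.2488]
tool_rot: [0.001, 0.092, 0.996, 0.002]
contact_force: [-1.0, -0.6, -2.1]
gripper_width: 0.483
```

Run:
```python
from h import *
show(); print(np.round(manip.state()["joint_pos"],3), manip.state()["ft_torque"])
s=snap("scene","knob1"); cv2.imwrite("pics/knob1_c.png",cv2.resize(s[215:425,280:560],None,fx=2.8,fy=2.8,interpolation=cv2.INTER_CUBIC))
```

```text
t 6.7833 tcp [0.4317 0.1481 0.2488] xaxis [-0.983  0.182 -0.002] yaxis [0.182 0.983 0.004] z [ 0.002  0.004 -1.   ] g 0.48349095434039113 F [-1.  -0.6 -2.1]
[ 0.166 -0.212  2.134  0.003  1.216 -1.222] [ 1.36319645 -0.15312754  0.10824038]
```

View pics/knob1_c.png

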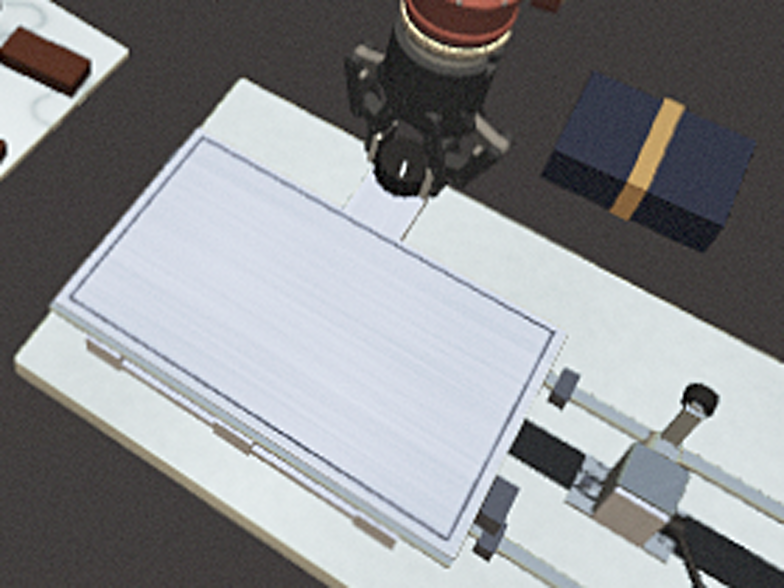

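The knob's mark turned with the gripper, torque about z is 0.11 N m as expected, and the roller is back upright at crop (700,400). I'll continue turning.

>>> {"method": "play_rows", "body": {"increments": [{"offset":[0,0,-0.4],"twist":0.12,"grip":0.3},{"offset":[0,0,-0.8],"twist":0.24,"grip":0.3},{"offset":[0,0,-1.2],"twist":0.36,"grip":0.3},{"offset":[0,0,-1.6],"twist":0.48,"grip":0.3},{"offset":[0,0,-1.8],"twist":0.6,"grip":0.3}]}}

```text
time: 7.25
tool_pos: [0.4318, 0.1479, 0.2506]
tool_rot: [0.001, 0.38, 0.925, 0.002]
contact_force: [-3.4, -1.4, -2.3]
gripper_width: 0.483
```

>>> {"method": "play_rows", "body": {"increments": [{"offset":[0,0,-0.4],"twist":0.12,"grip":0.3},{"offset":[0,0,-0.8],"twist":0.24,"grip":0.3},{"offset":[0,0,-1.2],"twist":0.36,"grip":0.3},{"offset":[0,0,-1.6],"twist":0.48,"grip":0.3},{"offset":[0,0,-1.8],"twist":0.6,"grip":0.3}]}}

```text
time: 7.67
tool_pos: [0.4317, 0.1476, 0.2529]
tool_rot: [0.001, 0.636, 0.771, 0.001]
contact_force: [-5.7, -0.3, 2.8]
gripper_width: 0.483
```

>>> {"method": "play_rows", "body": {"increments": [{"offset":[0,0,-0.4],"twist":0.12,"grip":0.3},{"offset":[0,0,-0.8],"twist":0.24,"grip":0.3},{"offset":[0,0,-1.2],"twist":0.36,"grip":0.3},{"offset":[0,0,-1.6],"twist":0.48,"grip":0.3},{"offset":[0,0,-1.8],"twist":0.6,"grip":0.3}]}}

```text
time: 8.08
tool_pos: [0.4315, 0.1476, 0.2546]
tool_rot: [0.0, 0.836, 0.549, 0.0]
contact_force: [-6.8, -0.5, 3.5]
gripper_width: 0.481
```

>>> {"method": "play_rows", "body": {"increments": [{"offset":[0,0,-0.4],"twist":0.12,"grip":0.3},{"offset":[0,0,-0.8],"twist":0.24,"grip":0.3},{"offset":[0,0,-1.2],"twist":0.36,"grip":0.3},{"offset":[0,0,-1.6],"twist":0.48,"grip":0.3},{"offset":[0,0,-1.8],"twist":0.6,"grip":0.3}]}}

```text
time: 8.5
tool_pos: [0.4313, 0.1478, 0.2564]
tool_rot: [-0.0, 0.961, 0.277, -0.0]
contact_force: [-6.8, 0.8, 3.7]
gripper_width: 0.481
```

Run:
```python
from h import *
show(); print(np.round(manip.state()["joint_pos"],3), manip.state()["ft_torque"])
s=snap("scene","knob2"); cv2.imwrite("pics/knob2_c.png",cv2.resize(s[215:425,280:560],None,fx=2.8,fy=2.8,interpolation=cv2.INTER_CUBIC))
```

```text
t 8.5 tcp [0.4313 0.1478 0.2564] xaxis [0.846 0.533 0.   ] yaxis [ 0.533 -0.846 -0.   ] z [-0.  0. -1.] g 0.48059764434738844 F [-6.8  0.8  3.7]
[ 0.167 -0.223  2.13   0.     1.235  1.175] [0.05854143 0.57206965 0.08287976]
```

View pics/knob2_c.png

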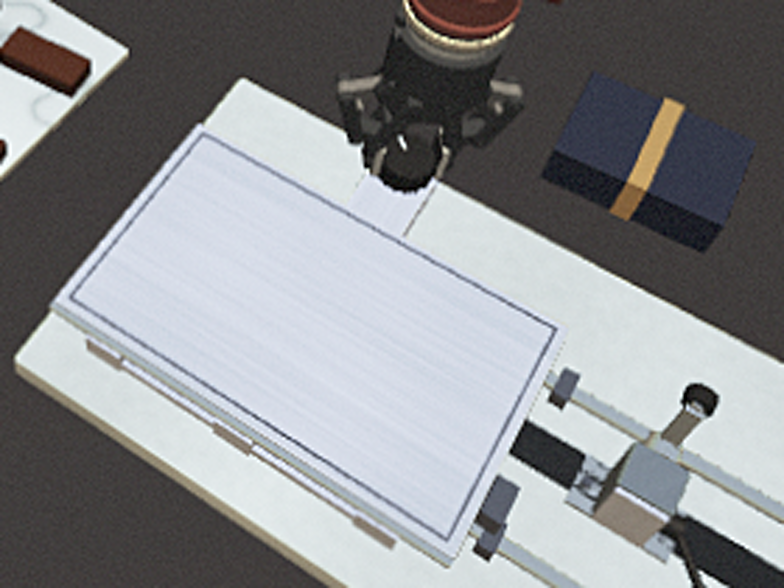

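The near border corners moved up to (204,133) and (558,328). I'll do the remaining turn, then measure.

>>> {"method": "play_rows", "body": {"increments": [{"offset":[0,0,-0.4],"twist":0.12,"grip":0.3},{"offset":[0,0,-0.8],"twist":0.24,"grip":0.3},{"offset":[0,0,-1.2],"twist":0.36,"grip":0.3},{"offset":[0,0,-1.6],"twist":0.48,"grip":0.3},{"offset":[0,0,-1.8],"twist":0.6,"grip":0.3}]}}

```text
time: 8.97
tool_pos: [0.4313, 0.1481, 0.2582]
tool_rot: [-0.001, 1.0, -0.019, -0.0]
contact_force: [-5.2, 2.6, 2.3]
gripper_width: 0.484
```

>>> {"method": "play_rows", "body": {"increments": [{"offset":[0,0,-0.4],"twist":0.12,"grip":0.3},{"offset":[0,0,-0.5],"twist":0.16,"grip":0.3},{"offset":[0,0,-0.5],"twist":0.16,"grip":0.3}]}}

```text
time: 9.22
tool_pos: [0.4313, 0.1481, 0.2587]
tool_rot: [-0.001, 0.995, -0.097, -0.0]
contact_force: [-4.7, 3.6, 1.5]
gripper_width: 0.482
```

Run:
```python
from h import *
show(); print(np.round(manip.state()["joint_pos"],3), manip.state()["ft_torque"])
for n in ("scene","top"): snap(n,"lvl_"+n)
s0,s1=cv2.imread("pics/scene0.png"),cv2.imread("pics/lvl_scene.png")
t0,t1=cv2.imread("pics/top0.png"),cv2.imread("pics/lvl_top.png")
# subpixel corner shift of near border corners & far ones (control), by LK
def mod(t,d,sd,yaw=-.0231):
    ex=np.array([np.cos(yaw),np.sin(yaw),0]); ey=np.array([-ex[1],ex[0],0])
    return np.array([.5786,.1448,.075])+ex*(.1-d*np.cos(t))+ey*.152*sd-np.array([0,0,d*np.sin(t)])
for cam,a,b in (("scene",s0,s1),("top",t0,t1)):
    for d,sd in [(.192,-1),(.192,1),(.008,-1),(.008,1)]:
        p0=proj(cam,mod(.0525,d,sd)); pts=np.float32([[p0]])
        q,st,e=cv2.calcOpticalFlowPyrLK(a,b,pts,None,winSize=(13,13))
        print(cam,d,sd,p0.round(1),"shift",(q[0,0]-p0).round(2),"pred",[(proj(cam,mod(t,d,sd))-p0).round(2).tolist() for t in (.01,0,-.01)])
```

```text
t 9.2167 tcp [0.4313 0.1481 0.2587] xaxis [ 0.981 -0.193 -0.   ] yaxis [-0.193 -0.981 -0.002] z [ 0.     0.002 -1.   ] g 0.48162046367187783 F [-4.7  3.6  1.5]
[ 1.670e-01 -2.270e-01  2.128e+00  2.000e-03  1.239e+00  1.931e+00] [ 0.35552476  0.56777953 -0.03513122]
scene 0.192 -1 [351.7 263.7] shift [ 0.77 -2.38] pred [[0.3, -2.16], [0.36, -2.66], [0.41, -3.15]]
scene 0.192 1 [477.5 333.8] shift [ 1.45 -2.27] pred [[1.2, -1.95], [1.47, -2.39], [1.74, -2.83]]
scene 0.008 -1 [304.4 320.1] shift [-0.18  0.03] pred [[0.0, -0.08], [-0.0, -0.1], [-0.0, -0.12]]
scene 0.008 1 [440.  407.3] shift [-0.02  0.09] pred [[0.04, -0.07], [0.05, -0.08], [0.06, -0.1]]
top 0.192 -1 [292.8 250.5] shift [ 0.01 -0.14] pred [[-0.15, -0.25], [-0.18, -0.33], [-0.22, -0.41]]
top 0.192 1 [171.8 245.4] shift [-0.33  0.25] pred [[-0.88, -0.28], [-1.09, -0.37], [-1.3, -0.46]]
top 0.008 -1 [296.1 177.9] shift [-0.01 -0.14] pred [[-0.01, -0.03], [-0.01, -0.04], [-0.01, -0.04]]
top 0.008 1 [176.2 172.9] shift [-0.03 -0.13] pred [[-0.04, -0.03], [-0.04, -0.04], [-0.05, -0.05]]
```

```bash
sed -i 's/    tw=.*$/    tw=a-b/' h.py
python3 - <<'E'
from h import *
plan([(.4313,.1481,.32,None),(.4986,.1467,.26,-.9),(.4986,.1467,.244,-.9),(.4986,.1467,.26,-.02),(.6586,.143,.26,-.02),(.6586,.143,.244,-.02)])
E
```

```text
offset [ -0.1   0.  -61.3] twist 0.0 rows>= 2
offset [ 66.3 -11.5  60. ] twist -0.863 rows>= 7
offset [ 0.  0. 16.] twist 0.0 rows>= 1
offset [  0.   0. -16.] twist -0.88 rows>= 8
offset [ -0.5 160.   -0. ] twist -0.0 rows>= 4
offset [ 0.  0. 16.] twist 0.0 rows>= 1
```

>>> {"method": "play_rows", "body": {"increments": [{"offset":[0,0,0],"twist":0,"grip":0.85},{"offset":[0,0,0],"twist":0,"grip":0.85},{"offset":[0,0,-20],"twist":0,"grip":0.85},{"offset":[0,0,-61],"twist":0,"grip":0.85},{"offset":[0,0,-61],"twist":0,"grip":0.5}]}}

```text
time: 9.73
tool_pos: [0.4338, 0.1478, 0.3266]
tool_rot: [-0.002, 0.995, -0.097, 0.007]
contact_force: [2.2, 0.0, 1.0]
gripper_width: 0.726
```

>>> {"method": "play_rows", "body": {"increments": [{"offset":[66,-11.5,0],"twist":-0.12,"grip":0},{"offset":[66,-11.5,0],"twist":-0.24,"grip":0},{"offset":[66,-11.5,0],"twist":-0.36,"grip":0},{"offset":[66,-11.5,30],"twist":-0.48,"grip":0},{"offset":[66,-11.5,60],"twist":-0.6,"grip":0}]}}

```text
time: 10.15
tool_pos: [0.5007, 0.146, 0.2611]
tool_rot: [0.001, 0.979, 0.204, 0.005]
contact_force: [1.0, 0.4, -0.6]
gripper_width: 0.006
```

>>> {"method": "play_rows", "body": {"increments": [{"offset":[0,0,0],"twist":0,"grip":0},{"offset":[0,0,5],"twist":0,"grip":0},{"offset":[0,0,11],"twist":0,"grip":0},{"offset":[0,0,16],"twist":0,"grip":0},{"offset":[0,0,16],"twist":0,"grip":0}]}}

```text
time: 10.57
tool_pos: [0.4997, 0.1462, 0.2467]
tool_rot: [0.0, 0.98, 0.2, 0.001]
contact_force: [-8.1, -1.4, 15.9]
gripper_width: 0.002
```

>>> {"method": "play_rows", "body": {"increments": [{"offset":[0,0,0],"twist":0,"grip":0},{"offset":[0,0,0],"twist":0,"grip":0}]}}

```text
time: 10.73
tool_pos: [0.4995, 0.1462, 0.2468]
tool_rot: [0.0, 0.98, 0.2, 0.001]
contact_force: [-8.6, -1.5, 14.6]
gripper_width: -0.001
```

Run:
```python
from h import *
show()
```

```text
t 10.7333 tcp [0.4995 0.1462 0.2468] xaxis [0.92  0.393 0.003] yaxis [ 0.393 -0.92   0.001] z [ 0.003 -0.    -1.   ] g -0.000689682121075026 F [-8.6 -1.5 14.6]
```

>>> {"method": "play_rows", "body": {"increments": [{"offset":[0,0,-16],"twist":0,"grip":0},{"offset":[0,0,-16],"twist":-0.12,"grip":0},{"offset":[0,0,-16],"twist":-0.24,"grip":0},{"offset":[0,0,-16],"twist":-0.36,"grip":0},{"offset":[0,0,-16],"twist":-0.48,"grip":0}]}}

```text
time: 11.15
tool_pos: [0.4991, 0.1461, 0.2603]
tool_rot: [0.001, 0.903, 0.43, 0.002]
contact_force: [0.5, 0.9, -0.7]
gripper_width: -0.003
```

Run:
```python
from h import *
show();plan([(.6586,.143,.26,-.02),(.6586,.143,.244,-.02)])
```

```text
t 11.15 tcp [0.4991 0.1461 0.2603] xaxis [0.63  0.777 0.003] yaxis [ 0.777 -0.63   0.003] z [ 0.004  0.    -1.   ] g -0.0027867358495178907 F [ 0.5  0.9 -0.7]
offset [ 98.1 125.9   0.3] twist -0.661 rows>= 6
offset [ 0.  0. 16.] twist -0.0 rows>= 1
```

>>> {"method": "play_rows", "body": {"increments": [{"offset":[98,126,0],"twist":-0.12,"grip":0},{"offset":[98,126,0],"twist":-0.24,"grip":0},{"offset":[98,126,0],"twist":-0.36,"grip":0},{"offset":[98,126,0],"twist":-0.48,"grip":0},{"offset":[98,126,0],"twist":-0.6,"grip":0}]}}

```text
time: 11.57
tool_pos: [0.6633, 0.1412, 0.2599]
tool_rot: [0.002, 0.736, 0.677, 0.003]
contact_force: [-1.1, -0.1, 0.5]
gripper_width: -0.002
```

>>> {"method": "play_rows", "body": {"increments": [{"offset":[0,0,0],"twist":-0.06,"grip":0},{"offset":[0,0,5],"twist":-0.06,"grip":0},{"offset":[0,0,11],"twist":-0.06,"grip":0},{"offset":[0,0,16],"twist":-0.06,"grip":0},{"offset":[0,0,16],"twist":-0.06,"grip":0}]}}

```text
time: 11.98
tool_pos: [0.6588, 0.1422, 0.2482]
tool_rot: [0.001, 0.717, 0.697, 0.001]
contact_force: [-9.0, -2.0, 21.5]
gripper_width: -0.001
```

>>> {"method": "play_rows", "body": {"increments": [{"offset":[0,0,0],"twist":0,"grip":0},{"offset":[0,0,0],"twist":0,"grip":0}]}}

```text
time: 12.15
tool_pos: [0.6587, 0.1422, 0.2482]
tool_rot: [0.001, 0.717, 0.697, 0.001]
contact_force: [-8.6, -1.7, 21.2]
gripper_width: 0.003
```

Run:
```python
from h import *
show()
```

```text
t 12.15 tcp [0.6587 0.1422 0.2482] xaxis [ 0.028  1.    -0.   ] yaxis [ 1.    -0.028  0.004] z [ 0.004 -0.    -1.   ] g 0.0025667218969669756 F [-8.6 -1.7 21.2]
```

>>> {"method": "play_rows", "body": {"increments": [{"offset":[0,0,-30],"twist":0,"grip":0},{"offset":[0,0,-60],"twist":0,"grip":0},{"offset":[0,0,-80],"twist":0,"grip":0}]}}

```text
time: 12.4
tool_pos: [0.6577, 0.1421, 0.3252]
tool_rot: [0.001, 0.717, 0.697, 0.001]
contact_force: [1.1, 0.5, -0.2]
gripper_width: 0.005
```

Touch probing gives z = 0.2468 near and 0.2482 far over 159 mm, so the bed is about 0.009 rad low. One more turn of about 0.75 rad should centre it.

>>> {"method": "play_rows", "body": {"increments": [{"offset":[-0.3,-150,0],"twist":0,"grip":0.8},{"offset":[-0.3,-150,0],"twist":0,"grip":0.8},{"offset":[-0.3,-150,0],"twist":0,"grip":0.8},{"offset":[-0.3,-150,0],"twist":0,"grip":0.8},{"offset":[-0.3,-150,0],"twist":0,"grip":0.8}]}}

```text
time: 12.82
tool_pos: [0.5033, 0.146, 0.3206]
tool_rot: [-0.001, 0.716, 0.698, -0.001]
contact_force: [-0.6, 0.4, -0.7]
gripper_width: 0.708
```

>>> {"method": "play_rows", "body": {"increments": [{"offset":[0,-76.5,0],"twist":0,"grip":0.8},{"offset":[0,-76.5,0],"twist":0,"grip":0.8},{"offset":[0,-76.5,0],"twist":0,"grip":0.8},{"offset":[0,-76.5,33],"twist":0,"grip":0.8},{"offset":[0,-76.5,50],"twist":0,"grip":0.8}]}}

```text
time: 13.23
tool_pos: [0.4308, 0.1476, 0.2713]
tool_rot: [0.001, 0.717, 0.697, 0.001]
contact_force: [-0.1, -0.7, -1.2]
gripper_width: 0.8
```

Run:
```python
from h import *
show();plan([(.4313,.1481,.2590,-.028)])
```

```text
t 13.2333 tcp [0.4308 0.1476 0.2713] xaxis [0.027 1.    0.   ] yaxis [ 1.    -0.027  0.002] z [ 0.002  0.    -1.   ] g 0.8000334648145625 F [-0.1 -0.7 -1.2]
offset [ 0.5  0.5 12.3] twist 0.001 rows>= 1
```

Grip, turn 0.75, release, rise, go and probe the near edge again.

>>> {"method": "play_rows", "body": {"increments": [{"offset":[0.5,0.5,12],"twist":0,"grip":0.8},{"offset":[0.5,0.5,12],"twist":0,"grip":0.3},{"offset":[0.5,0.5,12],"twist":0,"grip":0.3},{"offset":[0.5,0.5,12],"twist":0,"grip":0.3},{"offset":[0.5,0.5,12],"twist":0,"grip":0.3}]}}

```text
time: 13.65
tool_pos: [0.432, 0.148, 0.2607]
tool_rot: [-0.0, 0.716, 0.698, -0.0]
contact_force: [-2.7, -0.6, 1.1]
gripper_width: 0.483
```

>>> {"method": "play_rows", "body": {"increments": [{"offset":[0,0,0],"twist":0,"grip":0.3},{"offset":[0,0,-0.4],"twist":0.12,"grip":0.3},{"offset":[0,0,-0.8],"twist":0.24,"grip":0.3},{"offset":[0,0,-1.2],"twist":0.36,"grip":0.3},{"offset":[0,0,-1.4],"twist":0.48,"grip":0.3}]}}

```text
time: 14.07
tool_pos: [0.4319, 0.1481, 0.2621]
tool_rot: [-0.0, 0.863, 0.505, -0.0]
contact_force: [-4.1, -0.9, 2.6]
gripper_width: 0.476
```

>>> {"method": "play_rows", "body": {"increments": [{"offset":[0,0,-0.4],"twist":0.12,"grip":0.3},{"offset":[0,0,-0.8],"twist":0.24,"grip":0.3},{"offset":[0,0,-1],"twist":0.28,"grip":0.3},{"offset":[0,0,-1],"twist":0.28,"grip":0.3}]}}

```text
time: 14.4
tool_pos: [0.4319, 0.1481, 0.2629]
tool_rot: [-0.0, 0.924, 0.382, -0.0]
contact_force: [-2.3, -0.3, 0.7]
gripper_width: 0.477
```

>>> {"method": "play_rows", "body": {"increments": [{"offset":[0,0,0],"twist":0,"grip":0.85},{"offset":[0,0,0],"twist":0,"grip":0.85},{"offset":[0,0,-20],"twist":0,"grip":0.85},{"offset":[0,0,-60],"twist":0,"grip":0.5},{"offset":[0,0,-60],"twist":0,"grip":0}]}}

```text
time: 14.82
tool_pos: [0.4345, 0.1485, 0.3306]
tool_rot: [0.002, 0.924, 0.383, 0.007]
contact_force: [0.5, -0.4, 2.0]
gripper_width: 0.582
```

Run:
```python
from h import *
show();plan([(.4986,.1462,.262,-.028),(.4986,.1462,.244,-.028),(.4986,.1462,.262,-.028),(.6586,.142,.262,-.028),(.6586,.142,.244,-.028)])
```

```text
t 14.8167 tcp [0.4345 0.1485 0.3306] xaxis [0.707 0.707 0.012] yaxis [ 0.707 -0.707  0.009] z [ 0.014  0.002 -1.   ] g 0.5818596782708145 F [ 0.5 -0.4  2. ]
offset [43.7 47.  68.6] twist -0.757 rows>= 7
offset [ 0.  0. 18.] twist -0.0 rows>= 1
offset [  0.   0. -18.] twist 0.0 rows>= 1
offset [  0.3 160.1  -0. ] twist 0.0 rows>= 4
offset [ 0.  0. 18.] twist 0.0 rows>= 1
```

>>> {"method": "play_rows", "body": {"increments": [{"offset":[46,48,0],"twist":-0.12,"grip":0},{"offset":[46,48,0],"twist":-0.24,"grip":0},{"offset":[46,48,0],"twist":-0.36,"grip":0},{"offset":[46,48,30],"twist":-0.48,"grip":0},{"offset":[46,48,60],"twist":-0.6,"grip":0}]}}

```text
time: 15.23
tool_pos: [0.5008, 0.1467, 0.2652]
tool_rot: [0.003, 0.768, 0.641, 0.004]
contact_force: [0.4, 0.5, -0.3]
gripper_width: 0.001
```

>>> {"method": "play_rows", "body": {"increments": [{"offset":[0,0,0],"twist":-0.12,"grip":0},{"offset":[0,0,5],"twist":-0.157,"grip":0},{"offset":[0,0,11],"twist":-0.157,"grip":0},{"offset":[0,0,15],"twist":-0.157,"grip":0},{"offset":[0,0,17],"twist":-0.157,"grip":0}]}}

```text
time: 15.65
tool_pos: [0.4993, 0.1467, 0.2481]
tool_rot: [0.0, 0.718, 0.697, 0.0]
contact_force: [-10.5, -2.0, 21.6]
gripper_width: -0.0
```

>>> {"method": "play_rows", "body": {"increments": [{"offset":[0,0,0],"twist":0,"grip":0},{"offset":[0,0,0],"twist":0,"grip":0},{"offset":[0,0,0],"twist":0,"grip":0}]}}

```text
time: 15.9
tool_pos: [0.4991, 0.1467, 0.2481]
tool_rot: [0.001, 0.718, 0.697, 0.0]
contact_force: [-6.5, -1.0, 12.2]
gripper_width: -0.002
```

Run:
```python
from h import *
show()
```

```text
t 15.9 tcp [0.4991 0.1467 0.2481] xaxis [ 0.03  1.   -0.  ] yaxis [ 1.    -0.03   0.001] z [ 0.001 -0.    -1.   ] g -0.0016425247097231303 F [-6.5 -1.  12.2]
```

>>> {"method": "play_rows", "body": {"increments": [{"offset":[0,0,-18],"twist":0,"grip":0},{"offset":[0,40,-18],"twist":0,"grip":0},{"offset":[0,80,-18],"twist":0,"grip":0},{"offset":[0,120,-18],"twist":0,"grip":0},{"offset":[0,160,-18],"twist":0,"grip":0}]}}

```text
time: 16.32
tool_pos: [0.6603, 0.1419, 0.2643]
tool_rot: [0.001, 0.718, 0.697, 0.001]
contact_force: [0.1, 0.6, -0.8]
gripper_width: 0.002
```

>>> {"method": "play_rows", "body": {"increments": [{"offset":[0,0,0],"twist":0,"grip":0},{"offset":[0,0,5],"twist":0,"grip":0},{"offset":[0,0,11],"twist":0,"grip":0},{"offset":[0,0,15],"twist":0,"grip":0},{"offset":[0,0,17],"twist":0,"grip":0}]}}

```text
time: 16.73
tool_pos: [0.6575, 0.1421, 0.2483]
tool_rot: [0.0, 0.717, 0.697, -0.0]
contact_force: [-6.7, -1.5, 16.8]
gripper_width: -0.0
```

>>> {"method": "play_rows", "body": {"increments": [{"offset":[0,0,0],"twist":0,"grip":0},{"offset":[0,0,0],"twist":0,"grip":0},{"offset":[0,0,0],"twist":0,"grip":0}]}}

```text
time: 16.98
tool_pos: [0.6572, 0.1421, 0.2484]
tool_rot: [0.0, 0.717, 0.697, 0.0]
contact_force: [-3.7, -1.1, 6.2]
gripper_width: 0.001
```

Run:
```python
from h import *
show()
```

```text
t 16.9833 tcp [0.6572 0.1421 0.2484] xaxis [ 0.029  1.    -0.   ] yaxis [ 1.    -0.029  0.001] z [ 0.001 -0.    -1.   ] g 0.0011809884219945031 F [-3.7 -1.1  6.2]
```

>>> {"method": "play_rows", "body": {"increments": [{"offset":[0,0,-40],"twist":0,"grip":0},{"offset":[0,0,-80],"twist":0,"grip":0},{"offset":[0,0,-100],"twist":0,"grip":0.6},{"offset":[0,0,-100],"twist":0,"grip":0.6}]}}

```text
time: 17.32
tool_pos: [0.6586, 0.1424, 0.3546]
tool_rot: [0.004, 0.717, 0.697, 0.005]
contact_force: [0.2, 0.5, 0.7]
gripper_width: 0.274
```

Run:
```python
from h import *
for b in bars(name="b1"): print(*b)
show()
```

```text
[ 0.5777 -0.1862] 0.11 [0.034 0.077] 383
[ 0.5627 -0.2937] 0.195 [0.033 0.076] 378
[ 0.5669 -0.3867] -0.158 [0.034 0.076] 385
[ 0.4613 -0.1784] 0.062 [0.033 0.078] 394
[ 0.4517 -0.2891] 0.177 [0.033 0.077] 387
[ 0.4454 -0.3912] -0.095 [0.033 0.082] 419
t 17.3667 tcp [0.658  0.1423 0.3511] xaxis [0.029 1.    0.001] yaxis [ 1.    -0.029  0.008] z [ 0.008  0.001 -1.   ] g 0.3610786744305393 F [0.8 0.8 0.1]
```

The bed is now about -0.002 rad, which is level, and all six bars still show in place. Next is bar A, going to the far-row, +y slot.

```bash
cat >> h.py <<'E'
def slot(i):
    x,y=[(.045,.104),(.045,0),(.045,-.104),(-.045,.104),(-.045,0),(-.045,-.104)][i]; c,s=np.cos(-.0231),np.sin(-.0231)
    return .5786+c*x-s*y,.1448+s*x+c*y
def cor(c): return np.array(c)+(np.array(c)-[.341,-.068])/1.37*.008
E
python3 - <<'E'
from h import *
x,y=cor((.5777,-.1862)); print(x,y)
plan([(.63,.0,.30,-.02),(x,y,.28,.11)])
E
```

```text
0.5790821897810219 -0.1868902189781022
offset [-143.1  -23.9   51.1] twist -0.009 rows>= 4
offset [-187.9  -47.2   20. ] twist -0.13 rows>= 5
```

>>> {"method": "play_rows", "body": {"increments": [{"offset":[-143,-24,45],"twist":0,"grip":0.65},{"offset":[-143,-24,45],"twist":0,"grip":0.65},{"offset":[-143,-24,45],"twist":0,"grip":0.65},{"offset":[-143,-24,45],"twist":0,"grip":0.65},{"offset":[-143,-24,45],"twist":0,"grip":0.65}]}}

```text
time: 17.78
tool_pos: [0.6271, -0.0039, 0.2965]
tool_rot: [-0.003, 0.719, 0.695, -0.003]
contact_force: [-1.0, -0.0, -0.0]
gripper_width: 0.651
```

>>> {"method": "play_rows", "body": {"increments": [{"offset":[-188,-47,20],"twist":-0.12,"grip":0.65},{"offset":[-188,-47,20],"twist":-0.138,"grip":0.65},{"offset":[-188,-47,20],"twist":-0.138,"grip":0.65},{"offset":[-188,-47,20],"twist":-0.138,"grip":0.65},{"offset":[-188,-47,20],"twist":-0.138,"grip":0.65}]}}

```text
time: 18.2
tool_pos: [0.5758, -0.1882, 0.2796]
tool_rot: [-0.001, 0.668, 0.744, -0.001]
contact_force: [1.2, -0.1, -0.1]
gripper_width: 0.65
```

>>> {"method": "play_rows", "body": {"increments": [{"offset":[0,0,0],"twist":0,"grip":0.65},{"offset":[0,0,0],"twist":0,"grip":0.65},{"offset":[0,0,0],"twist":0,"grip":0.65}]}}

```text
time: 18.45
tool_pos: [0.5774, -0.1858, 0.2805]
tool_rot: [-0.001, 0.667, 0.745, 0.0]
contact_force: [-0.8, -0.1, 0.6]
gripper_width: 0.65
```

Run:
```python
from h import *
show()
x,y=cor((.5777,-.1862)); X,Y=slot(0)
plan([(x,y,.188,.11),(x,y,.30,.11),((x+X)/2,(y+Y)/2,.30,-.0231),(X,Y,.30,-.0231),(X,Y,.252,-.0231)])
```

```text
t 18.45 tcp [ 0.5774 -0.1858  0.2805] xaxis [-0.109  0.994  0.001] yaxis [ 0.994  0.109 -0.001] z [-0.001  0.001 -1.   ] g 0.6504666289335956 F [-0.8 -0.1  0.6]
offset [-1.3  1.6 92.5] twist -0.001 rows>= 3
offset [   0.    0. -112.] twist 0.0 rows>= 3
offset [213.4  47.2  -0. ] twist 0.133 rows>= 6
offset [217.8  18.4  -0. ] twist 0.0 rows>= 6
offset [ 0.  0. 48.] twist 0.0 rows>= 2
```

>>> {"method": "play_rows", "body": {"increments": [{"offset":[-1,1.5,35],"twist":0,"grip":0.65},{"offset":[-1,1.5,70],"twist":0,"grip":0.65},{"offset":[-1,1.5,92],"twist":0,"grip":0.65},{"offset":[-1,1.5,92],"twist":0,"grip":0.65},{"offset":[-1,1.5,92],"twist":0,"grip":0.65}]}}

```text
time: 18.87
tool_pos: [0.579, -0.1858, 0.1879]
tool_rot: [-0.002, 0.667, 0.745, -0.0]
contact_force: [0.6, 0.1, -0.2]
gripper_width: 0.649
```

>>> {"method": "play_rows", "body": {"increments": [{"offset":[0,0,0],"twist":0,"grip":0.1},{"offset":[0,0,0],"twist":0,"grip":0.1},{"offset":[0,0,0],"twist":0,"grip":0.1},{"offset":[0,0,0],"twist":0,"grip":0.1}]}}

```text
time: 19.2
tool_pos: [0.5806, -0.1879, 0.1923]
tool_rot: [0.002, 0.667, 0.745, 0.001]
contact_force: [1.1, 2.3, 6.3]
gripper_width: 0.399
```

>>> {"method": "play_rows", "body": {"increments": [{"offset":[0,0,-15],"twist":0,"grip":0.1},{"offset":[0,0,-50],"twist":0,"grip":0.1},{"offset":[0,0,-85],"twist":0,"grip":0.1},{"offset":[0,0,-112],"twist":0,"grip":0.1},{"offset":[0,0,-112],"twist":0,"grip":0.1}]}}

```text
time: 19.62
tool_pos: [0.5814, -0.1887, 0.3102]
tool_rot: [0.007, 0.668, 0.745, 0.002]
contact_force: [0.6, -1.0, 0.2]
gripper_width: 0.404
```

>>> {"method": "play_rows", "body": {"increments": [{"offset":[142,31.5,0],"twist":0.06,"grip":0.1},{"offset":[142,31.5,0],"twist":0.133,"grip":0.1},{"offset":[142,31.5,0],"twist":0.133,"grip":0.1},{"offset":[142,31.5,0],"twist":0.133,"grip":0.1},{"offset":[142,31.5,0],"twist":0.133,"grip":0.1}]}}

```text
time: 20.03
tool_pos: [0.595, -0.0393, 0.301]
tool_rot: [-0.001, 0.714, 0.7, 0.0]
contact_force: [-0.5, -0.4, -0.7]
gripper_width: 0.403
```

>>> {"method": "play_rows", "body": {"increments": [{"offset":[145,12.3,0],"twist":0,"grip":0.1},{"offset":[145,12.3,0],"twist":0,"grip":0.1},{"offset":[145,12.3,0],"twist":0,"grip":0.1},{"offset":[145,12.3,0],"twist":0,"grip":0.1},{"offset":[145,12.3,0],"twist":0,"grip":0.1}]}}

```text
time: 20.45
tool_pos: [0.6109, 0.1045, 0.3011]
tool_rot: [-0.0, 0.714, 0.7, 0.0]
contact_force: [-0.1, -0.7, -1.2]
gripper_width: 0.404
```

>>> {"method": "play_rows", "body": {"increments": [{"offset":[145,12.3,0],"twist":0,"grip":0.1},{"offset":[145,12.3,0],"twist":0,"grip":0.1},{"offset":[145,12.3,0],"twist":0,"grip":0.1},{"offset":[145,12.3,0],"twist":0,"grip":0.1},{"offset":[145,12.3,0],"twist":0,"grip":0.1}]}}

```text
time: 20.87
tool_pos: [0.6269, 0.2486, 0.3011]
tool_rot: [-0.0, 0.714, 0.7, 0.0]
contact_force: [0.8, -0.5, -1.2]
gripper_width: 0.404
```

>>> {"method": "play_rows", "body": {"increments": [{"offset":[0,0,0],"twist":0,"grip":0.1},{"offset":[0,0,0],"twist":0,"grip":0.1},{"offset":[0,0,0],"twist":0,"grip":0.1}]}}

```text
time: 21.12
tool_pos: [0.627, 0.2443, 0.3011]
tool_rot: [0.0, 0.716, 0.698, -0.0]
contact_force: [0.4, 0.6, -0.8]
gripper_width: 0.406
```

Run:
```python
from h import *
show()
X,Y=slot(0); plan([(X,Y,.252,-.0231)])
s=snap("scene","carry1"); cv2.imwrite("pics/carry1_c.png",s[130:430,200:600])
```

```text
t 21.1167 tcp [0.627  0.2443 0.3011] xaxis [ 0.026  1.    -0.001] yaxis [ 1.    -0.026 -0.001] z [-0.001 -0.001 -1.   ] g 0.40629469552555925 F [ 0.4  0.6 -0.8]
offset [ 3.4 -1.1 49.1] twist -0.003 rows>= 2
```

View pics/carry1_c.png

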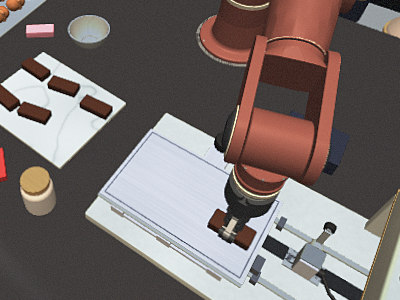

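The bar is held across its width, square over the slot at crop (232,228). I'll lower and release it.

>>> {"method": "play_rows", "body": {"increments": [{"offset":[3.4,-1,25],"twist":0,"grip":0.1},{"offset":[3.4,-1,38],"twist":0,"grip":0.1},{"offset":[3.4,-1,44],"twist":0,"grip":0.1},{"offset":[3.4,-1,46.5],"twist":0,"grip":0.1},{"offset":[3.4,-1,46.5],"twist":0,"grip":0.1}]}}

```text
time: 21.58
tool_pos: [0.6258, 0.2488, 0.2554]
tool_rot: [-0.0, 0.716, 0.698, -0.001]
contact_force: [-2.0, -1.4, 3.0]
gripper_width: 0.402
```

>>> {"method": "play_rows", "body": {"increments": [{"offset":[0,0,0],"twist":0,"grip":0.1},{"offset":[0,0,0],"twist":0,"grip":0.65},{"offset":[0,0,0],"twist":0,"grip":0.65},{"offset":[0,0,-15],"twist":0,"grip":0.65},{"offset":[0,0,-48],"twist":0,"grip":0.65}]}}

```text
time: 22.0
tool_pos: [0.6241, 0.2491, 0.2979]
tool_rot: [-0.003, 0.716, 0.699, -0.005]
contact_force: [-0.1, -0.1, -1.2]
gripper_width: 0.648
```

```bash
cat >> h.py <<'E'
def fetch():
    show(); im=manip.grab_frame("top"); B=bars(im=im); 
    for b in B: print(*b)
    print("bed:"); 
    for b in bars(z=.097,x0=(165,165,305,262),im=im): 
        d=np.array(b[0])-[.5786,.1448]; c,s=np.cos(.0231),np.sin(.0231); print("  machine xy",(c*d[0]-s*d[1]).round(4),(s*d[0]+c*d[1]).round(4),"yaw rel",round(b[1]+.0231,3),b[2],b[3])
    return B
E
python3 - <<'E'
from h import *
B=fetch(); x,y=cor(B[-3][0]) if len(B)==5 else (0,0)
E
```

```text
t 22.0 tcp [0.6241 0.2491 0.2979] xaxis [ 0.024  1.    -0.003] yaxis [ 1.    -0.024 -0.01 ] z [-0.01  -0.003 -1.   ] g 0.64759466658925 F [-0.1 -0.1 -1.2]
[ 0.5627 -0.2938] 0.197 [0.033 0.077] 379
[ 0.5669 -0.3867] -0.158 [0.034 0.076] 385
[ 0.4613 -0.1785] 0.063 [0.033 0.078] 394
[ 0.4517 -0.2891] 0.178 [0.033 0.077] 388
[ 0.4454 -0.3912] -0.095 [0.033 0.083] 418
bed:
  machine xy 0.0744 0.1605 yaw rel -1.348 [0.026 0.07 ] 210
  machine xy -0.0246 0.114 yaw rel 1.536 [0.065 0.221] 1610
```

```bash
cat >> h.py <<'E'
def legs(p,a,q,b,z):
    n=int(np.ceil(np.hypot(q[0]-p[0],q[1]-p[1])/.195)); t=p
    for k in range(1,n+1):
        w=np.array([p[0]+(q[0]-p[0])*k/n,p[1]+(q[1]-p[1])*k/n]); bb=b if k>=1 else a
        d=w-t[:2]; Y=np.array([np.cos(a),np.sin(a)]); X=np.array([-Y[1],Y[0]])
        print("  leg",(1000*np.array([d@X,d@Y])).round(1),"dz",round(1000*(p[2]-z)*(k==1),1),"tw",round(a-bb,3)); t=w; a=bb
def cycle(p,a,bar,ang,s):
    """p,a commanded pose; approach legs at z .28, then carry legs at z .30 to slot s"""
    q=cor(bar); print("target",q.round(4)); legs(p,a,q,ang,.28); print(" carry"); legs((*q,.30),ang,slot(s),-.0231,.30)
E
python3 - <<'E'
from h import *
X,Y=slot(0); cycle((X,Y,.302),-.026,(.4613,-.1785),.063,3)
E
```

```text
target [ 0.462  -0.1791]
  leg [-143.7  -50.9] dz 22.0 tw -0.089
  leg [-138.6  -63.5] dz 0.0 tw 0.0
  leg [-138.6  -63.5] dz 0.0 tw 0.0
 carry
  leg [141.1  33.6] dz 0.0 tw 0.086
  leg [143.5  21.4] dz 0.0 tw 0.0
  leg [143.5  21.4] dz 0.0 tw 0.0
```

>>> {"method": "play_rows", "body": {"increments": [{"offset":[-144,-51,0],"twist":-0.089,"grip":0.65},{"offset":[-144,-51,0],"twist":-0.089,"grip":0.65},{"offset":[-144,-51,0],"twist":-0.089,"grip":0.65},{"offset":[-144,-51,0],"twist":-0.089,"grip":0.65},{"offset":[-144,-51,0],"twist":-0.089,"grip":0.65}]}}

```text
time: 22.47
tool_pos: [0.5703, 0.1033, 0.3039]
tool_rot: [0.001, 0.685, 0.728, -0.0]
contact_force: [0.3, 0.3, -0.2]
gripper_width: 0.648
```

>>> {"method": "play_rows", "body": {"increments": [{"offset":[-139,-63.5,0],"twist":0,"grip":0.65},{"offset":[-139,-63.5,0],"twist":0,"grip":0.65},{"offset":[-139,-63.5,0],"twist":0,"grip":0.65},{"offset":[-139,-63.5,0],"twist":0,"grip":0.65},{"offset":[-139,-63.5,0],"twist":0,"grip":0.65}]}}

```text
time: 22.88
tool_pos: [0.5163, -0.0391, 0.3041]
tool_rot: [0.001, 0.685, 0.728, -0.0]
contact_force: [0.1, -0.3, -0.3]
gripper_width: 0.651
```

>>> {"method": "play_rows", "body": {"increments": [{"offset":[-139,-63.5,22],"twist":0,"grip":0.65},{"offset":[-139,-63.5,22],"twist":0,"grip":0.65},{"offset":[-139,-63.5,22],"twist":0,"grip":0.65},{"offset":[-139,-63.5,22],"twist":0,"grip":0.65},{"offset":[-139,-63.5,22],"twist":0,"grip":0.65}]}}

```text
time: 23.3
tool_pos: [0.4619, -0.1819, 0.2812]
tool_rot: [0.001, 0.685, 0.728, -0.0]
contact_force: [0.1, -0.8, 0.5]
gripper_width: 0.653
```

>>> {"method": "play_rows", "body": {"increments": [{"offset":[0,0,0],"twist":0,"grip":0.65},{"offset":[0,0,0],"twist":0,"grip":0.65},{"offset":[0,0,0],"twist":0,"grip":0.65},{"offset":[0,0,0],"twist":0,"grip":0.65}]}}

```text
time: 23.63
tool_pos: [0.4634, -0.1777, 0.2814]
tool_rot: [0.0, 0.683, 0.73, 0.0]
contact_force: [0.8, 0.3, 0.7]
gripper_width: 0.647
```

Run:
```python
from h import *
fetch(); x,y=cor((.4613,-.1785)); plan([(x,y,.191,.063)])
```

```text
t 23.6333 tcp [ 0.4634 -0.1777  0.2814] xaxis [-0.067  0.998 -0.   ] yaxis [0.998 0.067 0.001] z [ 0.001 -0.    -1.   ] g 0.6465036151507029 F [0.8 0.3 0.7]
[ 0.4992 -0.233 ] 0.786 [0.108 0.238] 1362
[ 0.5669 -0.3866] -0.162 [0.034 0.077] 386
[ 0.454  -0.3016] 0.513 [0.037 0.054] 269
[ 0.4454 -0.3912] -0.095 [0.033 0.083] 418
bed:
  machine xy 0.0431 0.1043 yaw rel -0.003 [0.033 0.077] 415
offset [-1.3 -1.4 90.3] twist 0.004 rows>= 3
```

Bar 1 is on the bed at (43, 104) mm, square to within 0.003 rad. Picking bar D.

>>> {"method": "play_rows", "body": {"increments": [{"offset":[-1.3,-1.4,35],"twist":0,"grip":0.65},{"offset":[-1.3,-1.4,70],"twist":0,"grip":0.65},{"offset":[-1.3,-1.4,90],"twist":0,"grip":0.65},{"offset":[-1.3,-1.4,90],"twist":0,"grip":0.65},{"offset":[-1.3,-1.4,90],"twist":0,"grip":0.65}]}}

```text
time: 24.1
tool_pos: [0.4612, -0.1793, 0.1901]
tool_rot: [-0.001, 0.683, 0.73, -0.0]
contact_force: [0.2, 0.0, 0.4]
gripper_width: 0.649
```

>>> {"method": "play_rows", "body": {"increments": [{"offset":[0,0,0],"twist":0,"grip":0.1},{"offset":[0,0,0],"twist":0,"grip":0.1},{"offset":[0,0,0],"twist":0,"grip":0.1},{"offset":[0,0,0],"twist":0,"grip":0.1},{"offset":[0,0,0],"twist":0,"grip":0.1}]}}

```text
time: 24.52
tool_pos: [0.4627, -0.1808, 0.1935]
tool_rot: [0.002, 0.684, 0.73, 0.001]
contact_force: [0.9, -0.1, 5.8]
gripper_width: 0.407
```

>>> {"method": "play_rows", "body": {"increments": [{"offset":[0,0,-15],"twist":0,"grip":0.1},{"offset":[0,0,-50],"twist":0,"grip":0.1},{"offset":[0,0,-85],"twist":0,"grip":0.1},{"offset":[0,0,-109],"twist":0,"grip":0.1},{"offset":[0,0,-109],"twist":0,"grip":0.1}]}}

```text
time: 24.93
tool_pos: [0.4632, -0.1812, 0.3072]
tool_rot: [0.006, 0.684, 0.73, 0.001]
contact_force: [0.4, -0.2, 0.0]
gripper_width: 0.407
```

>>> {"method": "play_rows", "body": {"increments": [{"offset":[141,33.6,0],"twist":0.09,"grip":0.1},{"offset":[141,33.6,0],"twist":0.09,"grip":0.1},{"offset":[141,33.6,0],"twist":0.09,"grip":0.1},{"offset":[141,33.6,0],"twist":0.09,"grip":0.1},{"offset":[141,33.6,0],"twist":0.09,"grip":0.1}]}}

```text
time: 25.35
tool_pos: [0.4856, -0.034, 0.2992]
tool_rot: [-0.001, 0.714, 0.7, 0.0]
contact_force: [-0.2, -1.2, -1.1]
gripper_width: 0.399
```

>>> {"method": "play_rows", "body": {"increments": [{"offset":[143.5,21.4,0],"twist":0,"grip":0.1},{"offset":[143.5,21.4,0],"twist":0,"grip":0.1},{"offset":[143.5,21.4,0],"twist":0,"grip":0.1},{"offset":[143.5,21.4,0],"twist":0,"grip":0.1},{"offset":[143.5,21.4,0],"twist":0,"grip":0.1}]}}

```text
time: 25.77
tool_pos: [0.5109, 0.1082, 0.2995]
tool_rot: [-0.0, 0.714, 0.7, 0.0]
contact_force: [0.0, 0.3, -1.0]
gripper_width: 0.402
```

>>> {"method": "play_rows", "body": {"increments": [{"offset":[143.5,21.4,0],"twist":0,"grip":0.1},{"offset":[143.5,21.4,0],"twist":0,"grip":0.1},{"offset":[143.5,21.4,0],"twist":0,"grip":0.1},{"offset":[143.5,21.4,0],"twist":0,"grip":0.1},{"offset":[143.5,21.4,0],"twist":0,"grip":0.1}]}}

```text
time: 26.18
tool_pos: [0.5362, 0.2505, 0.2996]
tool_rot: [-0.0, 0.715, 0.699, 0.0]
contact_force: [0.9, -0.3, -0.8]
gripper_width: 0.403
```

>>> {"method": "play_rows", "body": {"increments": [{"offset":[0,0,0],"twist":0,"grip":0.1},{"offset":[0,0,0],"twist":0,"grip":0.1},{"offset":[0,0,0],"twist":0,"grip":0.1},{"offset":[0,0,0],"twist":0,"grip":0.1}]}}

```text
time: 26.52
tool_pos: [0.5358, 0.2471, 0.2997]
tool_rot: [0.0, 0.717, 0.698, -0.0]
contact_force: [-0.9, -0.5, -1.6]
gripper_width: 0.403
```

Run:
```python
from h import *
B=fetch(); X,Y=slot(3); plan([(X,Y,.2545,-.0231)])
```

```text
t 26.5167 tcp [0.5358 0.2471 0.2997] xaxis [ 0.027  1.    -0.   ] yaxis [ 1.    -0.027 -0.   ] z [-0. -0. -1.] g 0.4033196602606041 F [-0.9 -0.5 -1.6]
[ 0.5627 -0.2937] 0.195 [0.033 0.076] 378
[ 0.5669 -0.3866] -0.162 [0.034 0.077] 386
[ 0.4518 -0.2891] 0.178 [0.033 0.077] 389
[ 0.4454 -0.3912] -0.095 [0.033 0.083] 418
bed:
  machine xy -0.0507 0.1124 yaw rel -1.392 [0.07  0.203] 904
  machine xy 0.0438 0.0925 yaw rel -0.107 [0.033 0.055] 286
  machine xy -0.0317 0.1541 yaw rel -1.266 [0.021 0.065] 175
offset [ 2.5  0.1 45.4] twist -0.004 rows>= 2
```

>>> {"method": "play_rows", "body": {"increments": [{"offset":[2.5,0,25],"twist":0,"grip":0.1},{"offset":[2.5,0,37],"twist":0,"grip":0.1},{"offset":[2.5,0,42],"twist":0,"grip":0.1},{"offset":[2.5,0,45],"twist":0,"grip":0.1},{"offset":[2.5,0,45],"twist":0,"grip":0.1}]}}

```text
time: 26.98
tool_pos: [0.5357, 0.2506, 0.2563]
tool_rot: [-0.0, 0.716, 0.698, -0.001]
contact_force: [-6.2, -2.8, 7.2]
gripper_width: 0.399
```

>>> {"method": "play_rows", "body": {"increments": [{"offset":[0,0,0],"twist":0,"grip":0.1},{"offset":[0,0,0],"twist":0,"grip":0.65},{"offset":[0,0,0],"twist":0,"grip":0.65},{"offset":[0,0,-15],"twist":0,"grip":0.65},{"offset":[0,0,-46],"twist":0,"grip":0.65}]}}

```text
time: 27.4
tool_pos: [0.5341, 0.2503, 0.2961]
tool_rot: [-0.002, 0.716, 0.698, -0.005]
contact_force: [0.0, -0.6, -0.4]
gripper_width: 0.651
```

Run:
```python
from h import *
X,Y=slot(3); show(); cycle((X,Y,.3007),-.027,(.5627,-.2937),.195,1)
```

```text
t 27.4 tcp [0.5341 0.2503 0.2961] xaxis [ 0.025  1.    -0.003] yaxis [ 1.    -0.025 -0.01 ] z [-0.01  -0.003 -1.   ] g 0.6505008423278066 F [ 0.  -0.6 -0.4]
target [ 0.564 -0.295]
  leg [-181.3   14.2] dz 20.7 tw -0.222
  leg [-180.  -26.] dz 0.0 tw 0.0
  leg [-180.  -26.] dz 0.0 tw 0.0
 carry
  leg [139.6  47.8] dz 0.0 tw 0.218
  leg [146.7  16.5] dz 0.0 tw 0.0
  leg [146.7  16.5] dz 0.0 tw 0.0
```

>>> {"method": "play_rows", "body": {"increments": [{"offset":[-181,14,0],"twist":-0.12,"grip":0.65},{"offset":[-181,14,0],"twist":-0.222,"grip":0.65},{"offset":[-181,14,0],"twist":-0.222,"grip":0.65},{"offset":[-181,14,0],"twist":-0.222,"grip":0.65},{"offset":[-181,14,0],"twist":-0.222,"grip":0.65}]}}

```text
time: 27.82
tool_pos: [0.5452, 0.0659, 0.3009]
tool_rot: [0.001, 0.635, 0.772, -0.001]
contact_force: [0.4, -0.6, -0.7]
gripper_width: 0.647
```

>>> {"method": "play_rows", "body": {"increments": [{"offset":[-180,-26,0],"twist":0,"grip":0.65},{"offset":[-180,-26,0],"twist":0,"grip":0.65},{"offset":[-180,-26,0],"twist":0,"grip":0.65},{"offset":[-180,-26,0],"twist":0,"grip":0.65},{"offset":[-180,-26,0],"twist":0,"grip":0.65}]}}

```text
time: 28.23
tool_pos: [0.5548, -0.1163, 0.3011]
tool_rot: [0.001, 0.636, 0.772, -0.001]
contact_force: [0.3, 0.3, 1.0]
gripper_width: 0.649
```

Run:
```python
from h import *
fetch()
```

```text
t 28.2333 tcp [ 0.5548 -0.1163  0.3011] xaxis [-0.192  0.981 -0.002] yaxis [0.981 0.192 0.   ] z [ 0.001 -0.002 -1.   ] g 0.6490805993620559 F [0.3 0.3 1. ]
[ 0.6526 -0.2044] -1.349 [0.052 0.09 ] 183
[ 0.5849 -0.1365] -0.186 [0.04 0.06] 337
[ 0.5627 -0.2938] 0.192 [0.033 0.076] 379
[ 0.5669 -0.3867] -0.158 [0.034 0.076] 385
[ 0.4378 -0.1235] 1.463 [0.026 0.098] 328
[ 0.4518 -0.2891] 0.179 [0.033 0.077] 387
[ 0.4454 -0.3912] -0.095 [0.033 0.083] 418
bed:
  machine xy 0.0431 0.1042 yaw rel -0.004 [0.033 0.077] 413
  machine xy -0.0468 0.1048 yaw rel -0.012 [0.033 0.077] 414
  machine xy -0.0988 -0.1677 yaw rel 1.213 [0.033 0.054] 233
```

>>> {"method": "play_rows", "body": {"increments": [{"offset":[-180,-26,20],"twist":0,"grip":0.65},{"offset":[-180,-26,20],"twist":0,"grip":0.65},{"offset":[-180,-26,20],"twist":0,"grip":0.65},{"offset":[-180,-26,20],"twist":0,"grip":0.65},{"offset":[-180,-26,20],"twist":0,"grip":0.65}]}}

```text
time: 28.7
tool_pos: [0.5643, -0.2972, 0.2802]
tool_rot: [0.0, 0.635, 0.772, -0.001]
contact_force: [0.4, -0.3, -0.8]
gripper_width: 0.651
```

>>> {"method": "play_rows", "body": {"increments": [{"offset":[0,0,0],"twist":0,"grip":0.65},{"offset":[0,0,0],"twist":0,"grip":0.65},{"offset":[0,0,0],"twist":0,"grip":0.65},{"offset":[0,0,0],"twist":0,"grip":0.65}]}}

```text
time: 29.03
tool_pos: [0.565, -0.2918, 0.2809]
tool_rot: [-0.0, 0.633, 0.774, 0.0]
contact_force: [0.6, 0.8, -1.3]
gripper_width: 0.65
```

Run:
```python
from h import *
show(); x,y=cor((.5627,-.2937)); plan([(x,y,.191,.195)])
```

```text
t 29.0333 tcp [ 0.565  -0.2918  0.2809] xaxis [-0.198  0.98   0.001] yaxis [ 0.98   0.198 -0.   ] z [-0.     0.001 -1.   ] g 0.649840389964566 F [ 0.6  0.8 -1.3]
offset [-3.  -1.6 89.9] twist 0.004 rows>= 3
```

>>> {"method": "play_rows", "body": {"increments": [{"offset":[-3,-1.6,35],"twist":0,"grip":0.65},{"offset":[-3,-1.6,70],"twist":0,"grip":0.65},{"offset":[-3,-1.6,90],"twist":0,"grip":0.65},{"offset":[-3,-1.6,90],"twist":0,"grip":0.65},{"offset":[-3,-1.6,90],"twist":0,"grip":0.65}]}}

```text
time: 29.45
tool_pos: [0.5635, -0.2951, 0.1899]
tool_rot: [-0.001, 0.634, 0.774, -0.0]
contact_force: [-0.5, -0.6, 0.4]
gripper_width: 0.65
```

>>> {"method": "play_rows", "body": {"increments": [{"offset":[0,0,0],"twist":0,"grip":0.1},{"offset":[0,0,0],"twist":0,"grip":0.1},{"offset":[0,0,0],"twist":0,"grip":0.1},{"offset":[0,0,0],"twist":0,"grip":0.1},{"offset":[0,0,0],"twist":0,"grip":0.1}]}}

```text
time: 29.87
tool_pos: [0.565, -0.2972, 0.1941]
tool_rot: [0.002, 0.634, 0.773, 0.0]
contact_force: [-1.1, 0.4, 7.4]
gripper_width: 0.401
```

>>> {"method": "play_rows", "body": {"increments": [{"offset":[0,0,-15],"twist":0,"grip":0.1},{"offset":[0,0,-50],"twist":0,"grip":0.1},{"offset":[0,0,-85],"twist":0,"grip":0.1},{"offset":[0,0,-109],"twist":0,"grip":0.1},{"offset":[0,0,-109],"twist":0,"grip":0.1}]}}

```text
time: 30.28
tool_pos: [0.5655, -0.2979, 0.309]
tool_rot: [0.007, 0.634, 0.773, 0.001]
contact_force: [1.2, -0.9, 0.8]
gripper_width: 0.402
```

>>> {"method": "play_rows", "body": {"increments": [{"offset":[140,48,0],"twist":0.12,"grip":0.1},{"offset":[140,48,0],"twist":0.222,"grip":0.1},{"offset":[140,48,0],"twist":0.222,"grip":0.1},{"offset":[140,48,0],"twist":0.222,"grip":0.1},{"offset":[140,48,0],"twist":0.222,"grip":0.1}]}}

```text
time: 30.7
tool_pos: [0.5833, -0.1458, 0.2995]
tool_rot: [-0.001, 0.714, 0.7, 0.0]
contact_force: [-0.4, 0.4, -1.2]
gripper_width: 0.401
```

>>> {"method": "play_rows", "body": {"increments": [{"offset":[147,16.5,0],"twist":0,"grip":0.1},{"offset":[147,16.5,0],"twist":0,"grip":0.1},{"offset":[147,16.5,0],"twist":0,"grip":0.1},{"offset":[147,16.5,0],"twist":0,"grip":0.1},{"offset":[147,16.5,0],"twist":0,"grip":0.1}]}}

```text
time: 31.12
tool_pos: [0.6035, -0.0001, 0.2998]
tool_rot: [-0.001, 0.714, 0.7, 0.0]
contact_force: [-0.2, -0.5, -1.9]
gripper_width: 0.402
```

>>> {"method": "play_rows", "body": {"increments": [{"offset":[147,16.5,0],"twist":0,"grip":0.1},{"offset":[147,16.5,0],"twist":0,"grip":0.1},{"offset":[147,16.5,0],"twist":0,"grip":0.1},{"offset":[147,16.5,0],"twist":0,"grip":0.1},{"offset":[147,16.5,0],"twist":0,"grip":0.1}]}}

```text
time: 31.53
tool_pos: [0.6239, 0.1459, 0.2999]
tool_rot: [-0.0, 0.715, 0.7, 0.0]
contact_force: [0.2, -0.6, -1.8]
gripper_width: 0.406
```

>>> {"method": "play_rows", "body": {"increments": [{"offset":[0,0,0],"twist":0,"grip":0.1},{"offset":[0,0,0],"twist":0,"grip":0.1},{"offset":[0,0,0],"twist":0,"grip":0.1},{"offset":[0,0,0],"twist":0,"grip":0.1}]}}

```text
time: 31.87
tool_pos: [0.6238, 0.1415, 0.2998]
tool_rot: [0.0, 0.717, 0.697, -0.0]
contact_force: [-0.5, -0.1, -0.8]
gripper_width: 0.407
```

Run:
```python
from h import *
B=fetch(); X,Y=slot(1); plan([(X,Y,.255,-.0231)]); cycle((X,Y,.301),-.0231,(.4518,-.2891),.178,4)
```

```text
t 31.8667 tcp [0.6238 0.1415 0.2998] xaxis [ 0.027  1.    -0.   ] yaxis [ 1.    -0.027 -0.   ] z [-0. -0. -1.] g 0.4067867831738574 F [-0.5 -0.1 -0.8]
[ 0.5669 -0.3867] -0.158 [0.034 0.076] 385
[ 0.4518 -0.2891] 0.178 [0.033 0.077] 389
[ 0.4454 -0.3912] -0.095 [0.033 0.082] 419
bed:
  machine xy 0.0282 0.0879 yaw rel 1.274 [0.097 0.241] 1719
  machine xy -0.0327 0.0007 yaw rel 1.453 [0.054 0.217] 1212
offset [ 2.1 -0.3 44.9] twist -0.004 rows>= 2
target [ 0.4524 -0.2904]
  leg [-146.   -53.7] dz 21.0 tw -0.201
  leg [-132.3  -81.8] dz 0.0 tw 0.0
  leg [-132.3  -81.8] dz 0.0 tw 0.0
 carry
  leg [138.3  52.4] dz 0.0 tw 0.201
  leg [146.   23.7] dz 0.0 tw 0.0
  leg [146.   23.7] dz 0.0 tw 0.0
```

Place it, then approach bar E.

>>> {"method": "play_rows", "body": {"increments": [{"offset":[2.1,0,25],"twist":0,"grip":0.1},{"offset":[2.1,0,37],"twist":0,"grip":0.1},{"offset":[2.1,0,42],"twist":0,"grip":0.1},{"offset":[2.1,0,44.5],"twist":0,"grip":0.1},{"offset":[2.1,0,44.5],"twist":0,"grip":0.1}]}}

```text
time: 32.33
tool_pos: [0.6237, 0.1446, 0.2571]
tool_rot: [-0.001, 0.716, 0.698, -0.001]
contact_force: [-6.2, -1.7, 8.4]
gripper_width: 0.398
```

>>> {"method": "play_rows", "body": {"increments": [{"offset":[0,0,0],"twist":0,"grip":0.1},{"offset":[0,0,0],"twist":0,"grip":0.65},{"offset":[0,0,0],"twist":0,"grip":0.65},{"offset":[0,0,-15],"twist":0,"grip":0.65},{"offset":[0,0,-46],"twist":0,"grip":0.65}]}}

```text
time: 32.75
tool_pos: [0.6221, 0.1448, 0.2969]
tool_rot: [-0.003, 0.716, 0.698, -0.004]
contact_force: [-0.1, 0.2, 0.6]
gripper_width: 0.65
```

>>> {"method": "play_rows", "body": {"increments": [{"offset":[-146,-53.7,0],"twist":-0.12,"grip":0.65},{"offset":[-146,-53.7,0],"twist":-0.201,"grip":0.65},{"offset":[-146,-53.7,0],"twist":-0.201,"grip":0.65},{"offset":[-146,-53.7,0],"twist":-0.201,"grip":0.65},{"offset":[-146,-53.7,0],"twist":-0.201,"grip":0.65}]}}

```text
time: 33.17
tool_pos: [0.5651, -0.0034, 0.3022]
tool_rot: [0.001, 0.644, 0.765, -0.001]
contact_force: [0.7, -0.4, -0.4]
gripper_width: 0.655
```

>>> {"method": "play_rows", "body": {"increments": [{"offset":[-132,-82,0],"twist":0,"grip":0.65},{"offset":[-132,-82,0],"twist":0,"grip":0.65},{"offset":[-132,-82,0],"twist":0,"grip":0.65},{"offset":[-132,-82,0],"twist":0,"grip":0.65},{"offset":[-132,-82,0],"twist":0,"grip":0.65}]}}

```text
time: 33.58
tool_pos: [0.5076, -0.1475, 0.3025]
tool_rot: [0.001, 0.644, 0.765, -0.001]
contact_force: [0.2, -0.1, -0.2]
gripper_width: 0.649
```

Run:
```python
from h import *
fetch()
```

```text
t 33.5833 tcp [ 0.5076 -0.1475  0.3025] xaxis [-0.17   0.985 -0.002] yaxis [0.985 0.17  0.   ] z [ 0.    -0.002 -1.   ] g 0.6490171053154931 F [ 0.2 -0.1 -0.2]
[ 0.558  -0.1706] -1.35 [0.134 0.171] 990
[ 0.5669 -0.3867] -0.158 [0.034 0.076] 385
[ 0.4518 -0.2891] 0.179 [0.033 0.077] 387
[ 0.4454 -0.3912] -0.095 [0.033 0.082] 419
[ 0.3803 -0.153 ] 1.496 [0.05  0.066] 375
bed:
  machine xy 0.0431 0.1042 yaw rel -0.002 [0.033 0.077] 414
  machine xy 0.0433 0.0017 yaw rel -0.006 [0.034 0.075] 409
  machine xy -0.0468 0.1048 yaw rel -0.012 [0.033 0.077] 414
```

>>> {"method": "play_rows", "body": {"increments": [{"offset":[-132,-82,20],"twist":0,"grip":0.65},{"offset":[-132,-82,20],"twist":0,"grip":0.65},{"offset":[-132,-82,20],"twist":0,"grip":0.65},{"offset":[-132,-82,20],"twist":0,"grip":0.65},{"offset":[-132,-82,20],"twist":0,"grip":0.65}]}}

```text
time: 34.05
tool_pos: [0.4502, -0.2912, 0.2814]
tool_rot: [0.0, 0.644, 0.765, -0.001]
contact_force: [-0.3, 0.8, 0.2]
gripper_width: 0.653
```

>>> {"method": "play_rows", "body": {"increments": [{"offset":[0,0,0],"twist":0,"grip":0.65},{"offset":[0,0,0],"twist":0,"grip":0.65},{"offset":[0,0,0],"twist":0,"grip":0.65},{"offset":[0,0,0],"twist":0,"grip":0.65}]}}

```text
time: 34.38
tool_pos: [0.452, -0.2868, 0.2817]
tool_rot: [0.0, 0.641, 0.767, 0.0]
contact_force: [0.3, 0.0, 0.7]
gripper_width: 0.656
```

Run:
```python
from h import *
show(); x,y=cor((.4518,-.2891)); plan([(x,y,.191,.178)])
```

```text
t 34.3833 tcp [ 0.452  -0.2868  0.2817] xaxis [-0.177  0.984 -0.   ] yaxis [0.984 0.177 0.   ] z [ 0. -0. -1.] g 0.6555907916189637 F [0.3 0.  0.7]
offset [-3.6 -0.2 90.7] twist 0.0 rows>= 3
```

>>> {"method": "play_rows", "body": {"increments": [{"offset":[-3.6,0,35],"twist":0,"grip":0.65},{"offset":[-3.6,0,70],"twist":0,"grip":0.65},{"offset":[-3.6,0,90],"twist":0,"grip":0.65},{"offset":[-3.6,0,90],"twist":0,"grip":0.65},{"offset":[-3.6,0,90],"twist":0,"grip":0.65}]}}

```text
time: 34.8
tool_pos: [0.4519, -0.2905, 0.1906]
tool_rot: [-0.001, 0.642, 0.767, 0.0]
contact_force: [-0.2, -0.2, 0.9]
gripper_width: 0.651
```

>>> {"method": "play_rows", "body": {"increments": [{"offset":[0,0,0],"twist":0,"grip":0.1},{"offset":[0,0,0],"twist":0,"grip":0.1},{"offset":[0,0,0],"twist":0,"grip":0.1},{"offset":[0,0,0],"twist":0,"grip":0.1},{"offset":[0,0,0],"twist":0,"grip":0.1}]}}

```text
time: 35.22
tool_pos: [0.453, -0.2924, 0.1942]
tool_rot: [0.002, 0.642, 0.767, 0.0]
contact_force: [0.1, 0.8, 7.4]
gripper_width: 0.405
```

>>> {"method": "play_rows", "body": {"increments": [{"offset":[0,0,-15],"twist":0,"grip":0.1},{"offset":[0,0,-50],"twist":0,"grip":0.1},{"offset":[0,0,-85],"twist":0,"grip":0.1},{"offset":[0,0,-109],"twist":0,"grip":0.1},{"offset":[0,0,-109],"twist":0,"grip":0.1}]}}

```text
time: 35.63
tool_pos: [0.4535, -0.293, 0.3081]
tool_rot: [0.006, 0.642, 0.767, -0.0]
contact_force: [0.0, -0.6, 0.5]
gripper_width: 0.403
```

>>> {"method": "play_rows", "body": {"increments": [{"offset":[139,52.4,0],"twist":0.12,"grip":0.1},{"offset":[139,52.4,0],"twist":0.202,"grip":0.1},{"offset":[139,52.4,0],"twist":0.202,"grip":0.1},{"offset":[139,52.4,0],"twist":0.202,"grip":0.1},{"offset":[139,52.4,0],"twist":0.202,"grip":0.1}]}}

```text
time: 36.05
tool_pos: [0.479, -0.1417, 0.2995]
tool_rot: [-0.001, 0.715, 0.7, 0.0]
contact_force: [0.4, -0.1, -2.2]
gripper_width: 0.405
```

>>> {"method": "play_rows", "body": {"increments": [{"offset":[147,23.7,0],"twist":0,"grip":0.1},{"offset":[147,23.7,0],"twist":0,"grip":0.1},{"offset":[147,23.7,0],"twist":0,"grip":0.1},{"offset":[147,23.7,0],"twist":0,"grip":0.1},{"offset":[147,23.7,0],"twist":0,"grip":0.1}]}}

```text
time: 36.47
tool_pos: [0.5067, 0.0039, 0.3]
tool_rot: [-0.001, 0.715, 0.699, 0.0]
contact_force: [-0.3, -0.8, -1.1]
gripper_width: 0.404
```

>>> {"method": "play_rows", "body": {"increments": [{"offset":[147,23.7,0],"twist":0,"grip":0.1},{"offset":[147,23.7,0],"twist":0,"grip":0.1},{"offset":[147,23.7,0],"twist":0,"grip":0.1},{"offset":[147,23.7,0],"twist":0,"grip":0.1},{"offset":[147,23.7,0],"twist":0,"grip":0.1}]}}

```text
time: 36.88
tool_pos: [0.5345, 0.1499, 0.3001]
tool_rot: [-0.0, 0.715, 0.699, 0.0]
contact_force: [-0.2, -0.4, -0.4]
gripper_width: 0.402
```

>>> {"method": "play_rows", "body": {"increments": [{"offset":[0,0,0],"twist":0,"grip":0.1},{"offset":[0,0,0],"twist":0,"grip":0.1},{"offset":[0,0,0],"twist":0,"grip":0.1},{"offset":[0,0,0],"twist":0,"grip":0.1}]}}

```text
time: 37.22
tool_pos: [0.5341, 0.1458, 0.3002]
tool_rot: [0.0, 0.717, 0.697, -0.0]
contact_force: [-0.4, -0.2, -0.8]
gripper_width: 0.404
```

Run:
```python
from h import *
B=fetch(); X,Y=slot(4); plan([(X,Y,.255,-.0231)]); cycle((X,Y,.301),-.0231,(.5669,-.3867),-.158,2)
```

```text
t 37.2167 tcp [0.5341 0.1458 0.3002] xaxis [ 0.028  1.    -0.   ] yaxis [ 1.    -0.028 -0.   ] z [-0. -0. -1.] g 0.4037030091475257 F [-0.4 -0.2 -0.8]
[ 0.5669 -0.3866] -0.162 [0.034 0.077] 386
[ 0.4454 -0.3912] -0.095 [0.033 0.083] 418
bed:
  machine xy -0.0291 0.0627 yaw rel -0.408 [0.166 0.188] 1834
offset [-0.1 -0.5 45.3] twist -0.005 rows>= 2
target [ 0.5682 -0.3886]
  leg [-177.8   15.6] dz 21.0 tw 0.135
  leg [-174.1   39.4] dz 0.0 tw 0.0
  leg [-174.1   39.4] dz 0.0 tw 0.0
 carry
  leg [143.8  -5. ] dz 0.0 tw -0.135
  leg [143.2  14.4] dz 0.0 tw 0.0
  leg [143.2  14.4] dz 0.0 tw 0.0
```

>>> {"method": "play_rows", "body": {"increments": [{"offset":[0,-0.5,25],"twist":-0.005,"grip":0.1},{"offset":[0,-0.5,37],"twist":-0.005,"grip":0.1},{"offset":[0,-0.5,42],"twist":-0.005,"grip":0.1},{"offset":[0,-0.5,45],"twist":-0.005,"grip":0.1},{"offset":[0,-0.5,45],"twist":-0.005,"grip":0.1}]}}

```text
time: 37.68
tool_pos: [0.5335, 0.1467, 0.2567]
tool_rot: [-0.001, 0.715, 0.699, -0.001]
contact_force: [-4.8, -1.6, 8.6]
gripper_width: 0.403
```

>>> {"method": "play_rows", "body": {"increments": [{"offset":[0,0,0],"twist":0,"grip":0.1},{"offset":[0,0,0],"twist":0,"grip":0.65},{"offset":[0,0,0],"twist":0,"grip":0.65},{"offset":[0,0,-15],"twist":0,"grip":0.65},{"offset":[0,0,-46],"twist":0,"grip":0.65}]}}

```text
time: 38.1
tool_pos: [0.5319, 0.1467, 0.2969]
tool_rot: [-0.003, 0.715, 0.699, -0.004]
contact_force: [-0.0, 1.0, -0.1]
gripper_width: 0.652
```

>>> {"method": "play_rows", "body": {"increments": [{"offset":[-178,15.6,0],"twist":0.12,"grip":0.65},{"offset":[-178,15.6,0],"twist":0.135,"grip":0.65},{"offset":[-178,15.6,0],"twist":0.135,"grip":0.65},{"offset":[-178,15.6,0],"twist":0.135,"grip":0.65},{"offset":[-178,15.6,0],"twist":0.135,"grip":0.65}]}}

```text
time: 38.52
tool_pos: [0.5456, -0.0355, 0.3016]
tool_rot: [0.001, 0.761, 0.648, -0.0]
contact_force: [0.2, 0.0, 0.1]
gripper_width: 0.647
```

>>> {"method": "play_rows", "body": {"increments": [{"offset":[-174,39.4,0],"twist":0,"grip":0.65},{"offset":[-174,39.4,0],"twist":0,"grip":0.65},{"offset":[-174,39.4,0],"twist":0,"grip":0.65},{"offset":[-174,39.4,0],"twist":0,"grip":0.65},{"offset":[-174,39.4,0],"twist":0,"grip":0.65}]}}

```text
time: 38.93
tool_pos: [0.5573, -0.2138, 0.3016]
tool_rot: [0.001, 0.761, 0.648, -0.0]
contact_force: [0.8, -0.6, 0.3]
gripper_width: 0.653
```

Run:
```python
from h import *
fetch()
```

```text
t 38.9333 tcp [ 0.5573 -0.2138  0.3016] xaxis [ 0.16   0.987 -0.002] yaxis [ 0.987 -0.16   0.001] z [ 0.001 -0.002 -1.   ] g 0.6530543220088597 F [ 0.8 -0.6  0.3]
[ 0.6065 -0.2695] 0.306 [0.11  0.165] 1003
[ 0.5669 -0.3867] -0.158 [0.034 0.076] 385
[ 0.4976 -0.1344] 1.26 [0.049 0.109] 567
[ 0.4223 -0.2176] 1.165 [0.034 0.149] 673
[ 0.4454 -0.3912] -0.095 [0.033 0.082] 419
bed:
  machine xy 0.0431 0.1042 yaw rel -0.002 [0.033 0.077] 414
  machine xy 0.0433 0.0017 yaw rel -0.006 [0.034 0.075] 409
  machine xy -0.0469 0.1048 yaw rel -0.018 [0.033 0.077] 415
  machine xy -0.0465 0.0013 yaw rel 0.018 [0.033 0.077] 417
```

>>> {"method": "play_rows", "body": {"increments": [{"offset":[-174,39.4,20],"twist":0,"grip":0.65},{"offset":[-174,39.4,20],"twist":0,"grip":0.65},{"offset":[-174,39.4,20],"twist":0,"grip":0.65},{"offset":[-174,39.4,20],"twist":0,"grip":0.65},{"offset":[-174,39.4,20],"twist":0,"grip":0.65}]}}

```text
time: 39.4
tool_pos: [0.569, -0.3908, 0.2804]
tool_rot: [0.0, 0.761, 0.649, -0.0]
contact_force: [-0.0, 0.7, 0.2]
gripper_width: 0.651
```

>>> {"method": "play_rows", "body": {"increments": [{"offset":[0,0,0],"twist":0,"grip":0.65},{"offset":[0,0,0],"twist":0,"grip":0.65},{"offset":[0,0,0],"twist":0,"grip":0.65},{"offset":[0,0,0],"twist":0,"grip":0.65}]}}

```text
time: 39.73
tool_pos: [0.5697, -0.3853, 0.2815]
tool_rot: [-0.0, 0.759, 0.651, 0.0]
contact_force: [0.3, -0.1, 0.5]
gripper_width: 0.646
```

Run:
```python
from h import *
show(); x,y=cor((.5669,-.3867)); plan([(x,y,.191,-.158)])
```

```text
t 39.7333 tcp [ 0.5697 -0.3853  0.2815] xaxis [0.153 0.988 0.001] yaxis [ 0.988 -0.153 -0.   ] z [-0.     0.001 -1.   ] g 0.6462961975519258 F [ 0.3 -0.1  0.5]
offset [-3.5 -1.  90.5] twist 0.004 rows>= 3
```

>>> {"method": "play_rows", "body": {"increments": [{"offset":[-3.5,-1,35],"twist":0,"grip":0.65},{"offset":[-3.5,-1,70],"twist":0,"grip":0.65},{"offset":[-3.5,-1,90],"twist":0,"grip":0.65},{"offset":[-3.5,-1,90],"twist":0,"grip":0.65},{"offset":[-3.5,-1,90],"twist":0,"grip":0.65}]}}

```text
time: 40.15
tool_pos: [0.5676, -0.3889, 0.1903]
tool_rot: [-0.002, 0.76, 0.65, -0.0]
contact_force: [0.2, 0.3, 1.2]
gripper_width: 0.653
```

>>> {"method": "play_rows", "body": {"increments": [{"offset":[0,0,0],"twist":0,"grip":0.1},{"offset":[0,0,0],"twist":0,"grip":0.1},{"offset":[0,0,0],"twist":0,"grip":0.1},{"offset":[0,0,0],"twist":0,"grip":0.1},{"offset":[0,0,0],"twist":0,"grip":0.1}]}}

```text
time: 40.57
tool_pos: [0.5689, -0.3912, 0.1949]
tool_rot: [0.002, 0.76, 0.65, 0.001]
contact_force: [0.5, 2.1, 7.0]
gripper_width: 0.404
```

>>> {"method": "play_rows", "body": {"increments": [{"offset":[0,0,-15],"twist":0,"grip":0.1},{"offset":[0,0,-50],"twist":0,"grip":0.1},{"offset":[0,0,-85],"twist":0,"grip":0.1},{"offset":[0,0,-109],"twist":0,"grip":0.1},{"offset":[0,0,-109],"twist":0,"grip":0.1}]}}

```text
time: 40.98
tool_pos: [0.5693, -0.3919, 0.31]
tool_rot: [0.007, 0.76, 0.65, 0.001]
contact_force: [0.8, -0.4, 1.0]
gripper_width: 0.397
```

>>> {"method": "play_rows", "body": {"increments": [{"offset":[145,-5,0],"twist":-0.12,"grip":0.1},{"offset":[145,-5,0],"twist":-0.132,"grip":0.1},{"offset":[145,-5,0],"twist":-0.132,"grip":0.1},{"offset":[145,-5,0],"twist":-0.132,"grip":0.1},{"offset":[145,-5,0],"twist":-0.132,"grip":0.1}]}}

```text
time: 41.4
tool_pos: [0.5854, -0.2423, 0.2999]
tool_rot: [-0.001, 0.714, 0.7, 0.0]
contact_force: [-0.4, 0.4, -0.6]
gripper_width: 0.403
```

>>> {"method": "play_rows", "body": {"increments": [{"offset":[144,14.4,0],"twist":0,"grip":0.1},{"offset":[144,14.4,0],"twist":0,"grip":0.1},{"offset":[144,14.4,0],"twist":0,"grip":0.1},{"offset":[144,14.4,0],"twist":0,"grip":0.1},{"offset":[144,14.4,0],"twist":0,"grip":0.1}]}}

```text
time: 41.82
tool_pos: [0.6032, -0.0998, 0.3002]
tool_rot: [-0.001, 0.714, 0.7, 0.0]
contact_force: [0.9, -0.7, -1.4]
gripper_width: 0.401
```

>>> {"method": "play_rows", "body": {"increments": [{"offset":[144,14.4,0],"twist":0,"grip":0.1},{"offset":[144,14.4,0],"twist":0,"grip":0.1},{"offset":[144,14.4,0],"twist":0,"grip":0.1},{"offset":[144,14.4,0],"twist":0,"grip":0.1},{"offset":[144,14.4,0],"twist":0,"grip":0.1}]}}

```text
time: 42.23
tool_pos: [0.6213, 0.0431, 0.3004]
tool_rot: [-0.0, 0.714, 0.7, 0.0]
contact_force: [0.3, -0.6, -0.4]
gripper_width: 0.404
```

>>> {"method": "play_rows", "body": {"increments": [{"offset":[0,0,0],"twist":0,"grip":0.1},{"offset":[0,0,0],"twist":0,"grip":0.1},{"offset":[0,0,0],"twist":0,"grip":0.1},{"offset":[0,0,0],"twist":0,"grip":0.1}]}}

```text
time: 42.57
tool_pos: [0.6211, 0.0391, 0.3004]
tool_rot: [0.0, 0.716, 0.698, -0.0]
contact_force: [-0.6, -0.1, -1.4]
gripper_width: 0.399
```

Run:
```python
from h import *
B=fetch(); X,Y=slot(2); plan([(X,Y,.255,-.0231)]); cycle((X,Y,.301),-.0231,(.4454,-.3912),-.095,5)
```

```text
t 42.5667 tcp [0.6211 0.0391 0.3004] xaxis [ 0.026  1.    -0.   ] yaxis [ 1.    -0.026 -0.   ] z [-0. -0. -1.] g 0.3990464079592973 F [-0.6 -0.1 -1.4]
[ 0.4454 -0.3912] -0.095 [0.033 0.083] 418
bed:
  machine xy 0.0749 -0.0526 yaw rel 0.234 [0.076 0.13 ] 989
  machine xy -0.0488 -0.1057 yaw rel 1.356 [0.048 0.188] 852
  machine xy 0.0431 0.1042 yaw rel -0.001 [0.033 0.078] 413
  machine xy -0.0563 0.0055 yaw rel 1.457 [0.05  0.122] 664
  machine xy -0.0469 0.1048 yaw rel -0.018 [0.033 0.077] 415
offset [ 0.5  0.1 45.4] twist -0.003 rows>= 2
target [ 0.446  -0.3931]
  leg [-145.6  -55. ] dz 21.0 tw 0.072
  leg [-149.2  -44.4] dz 0.0 tw 0.0
  leg [-149.2  -44.4] dz 0.0 tw 0.0
 carry
  leg [147.   14.5] dz 0.0 tw -0.072
  leg [145.6  25. ] dz 0.0 tw 0.0
  leg [145.6  25. ] dz 0.0 tw 0.0
```

>>> {"method": "play_rows", "body": {"increments": [{"offset":[0.5,0,25],"twist":-0.003,"grip":0.1},{"offset":[0.5,0,37],"twist":-0.003,"grip":0.1},{"offset":[0.5,0,42],"twist":-0.003,"grip":0.1},{"offset":[0.5,0,45],"twist":-0.003,"grip":0.1},{"offset":[0.5,0,45],"twist":-0.003,"grip":0.1}]}}

```text
time: 43.03
tool_pos: [0.6209, 0.0407, 0.2577]
tool_rot: [-0.001, 0.715, 0.7, -0.002]
contact_force: [-9.9, -1.1, 13.6]
gripper_width: 0.402
```

>>> {"method": "play_rows", "body": {"increments": [{"offset":[0,0,0],"twist":0,"grip":0.1},{"offset":[0,0,0],"twist":0,"grip":0.65},{"offset":[0,0,0],"twist":0,"grip":0.65},{"offset":[0,0,-15],"twist":0,"grip":0.65},{"offset":[0,0,-46],"twist":0,"grip":0.65}]}}

```text
time: 43.45
tool_pos: [0.6192, 0.0411, 0.2961]
tool_rot: [-0.004, 0.715, 0.699, -0.004]
contact_force: [0.8, -0.3, -0.9]
gripper_width: 0.648
```

>>> {"method": "play_rows", "body": {"increments": [{"offset":[-145.6,-55,0],"twist":0.072,"grip":0.65},{"offset":[-145.6,-55,0],"twist":0.072,"grip":0.65},{"offset":[-145.6,-55,0],"twist":0.072,"grip":0.65},{"offset":[-145.6,-55,0],"twist":0.072,"grip":0.65},{"offset":[-145.6,-55,0],"twist":0.072,"grip":0.65}]}}

```text
time: 43.87
tool_pos: [0.5613, -0.1074, 0.301]
tool_rot: [0.0, 0.741, 0.672, -0.001]
contact_force: [0.5, 1.1, -0.2]
gripper_width: 0.652
```

>>> {"method": "play_rows", "body": {"increments": [{"offset":[-149,-44.4,0],"twist":0,"grip":0.65},{"offset":[-149,-44.4,0],"twist":0,"grip":0.65},{"offset":[-149,-44.4,0],"twist":0,"grip":0.65},{"offset":[-149,-44.4,0],"twist":0,"grip":0.65},{"offset":[-149,-44.4,0],"twist":0,"grip":0.65}]}}

```text
time: 44.28
tool_pos: [0.5034, -0.2514, 0.3013]
tool_rot: [0.0, 0.741, 0.671, -0.001]
contact_force: [-0.4, 0.6, -0.2]
gripper_width: 0.646
```

Run:
```python
from h import *
fetch()
```

```text
t 44.2833 tcp [ 0.5034 -0.2514  0.3013] xaxis [ 0.098  0.995 -0.002] yaxis [ 0.995 -0.098 -0.   ] z [-0.001 -0.002 -1.   ] g 0.6455548680901966 F [-0.4  0.6 -0.2]
[ 0.5457 -0.3098] -1.434 [0.136 0.175] 1134
[ 0.4117 -0.162 ] 0.919 [0.041 0.141] 782
[ 0.4453 -0.3912] -0.083 [0.033 0.083] 417
[ 0.3831 -0.2709] 1.196 [0.046 0.072] 383
bed:
  machine xy 0.0431 0.1042 yaw rel -0.002 [0.033 0.077] 414
  machine xy 0.0433 0.0017 yaw rel -0.006 [0.034 0.075] 409
  machine xy 0.0428 -0.1013 yaw rel 0.014 [0.034 0.075] 409
  machine xy -0.0468 0.1048 yaw rel -0.016 [0.033 0.077] 412
  machine xy -0.0465 0.0013 yaw rel 0.018 [0.033 0.077] 417
```

>>> {"method": "play_rows", "body": {"increments": [{"offset":[-149,-44.4,20],"twist":0,"grip":0.65},{"offset":[-149,-44.4,20],"twist":0,"grip":0.65},{"offset":[-149,-44.4,20],"twist":0,"grip":0.65},{"offset":[-149,-44.4,20],"twist":0,"grip":0.65},{"offset":[-149,-44.4,20],"twist":0,"grip":0.65}]}}

```text
time: 44.75
tool_pos: [0.4456, -0.3947, 0.2804]
tool_rot: [-0.0, 0.741, 0.672, -0.001]
contact_force: [-0.1, -0.0, 0.4]
gripper_width: 0.652
```

>>> {"method": "play_rows", "body": {"increments": [{"offset":[0,0,0],"twist":0,"grip":0.65},{"offset":[0,0,0],"twist":0,"grip":0.65},{"offset":[0,0,0],"twist":0,"grip":0.65},{"offset":[0,0,0],"twist":0,"grip":0.65}]}}

```text
time: 45.08
tool_pos: [0.4478, -0.3902, 0.2815]
tool_rot: [0.0, 0.738, 0.674, 0.0]
contact_force: [-0.3, -0.4, 0.5]
gripper_width: 0.652
```

Run:
```python
from h import *
show(); x,y=cor((.4454,-.3912)); plan([(x,y,.191,-.095)])
```

```text
t 45.0833 tcp [ 0.4478 -0.3902  0.2815] xaxis [0.091 0.996 0.   ] yaxis [ 0.996 -0.091  0.   ] z [ 0.  0. -1.] g 0.6519910333342468 F [-0.3 -0.4  0.5]
offset [-3.  -1.5 90.5] twist 0.004 rows>= 3
```

>>> {"method": "play_rows", "body": {"increments": [{"offset":[-3,-1.5,35],"twist":0,"grip":0.65},{"offset":[-3,-1.5,70],"twist":0,"grip":0.65},{"offset":[-3,-1.5,90],"twist":0,"grip":0.65},{"offset":[-3,-1.5,90],"twist":0,"grip":0.65},{"offset":[-3,-1.5,90],"twist":0,"grip":0.65}]}}

```text
time: 45.5
tool_pos: [0.4453, -0.3933, 0.1904]
tool_rot: [-0.001, 0.739, 0.674, 0.0]
contact_force: [0.5, 0.8, 1.3]
gripper_width: 0.648
```

>>> {"method": "play_rows", "body": {"increments": [{"offset":[0,0,0],"twist":0,"grip":0.1},{"offset":[0,0,0],"twist":0,"grip":0.1},{"offset":[0,0,0],"twist":0,"grip":0.1},{"offset":[0,0,0],"twist":0,"grip":0.1},{"offset":[0,0,0],"twist":0,"grip":0.1}]}}

```text
time: 45.92
tool_pos: [0.4462, -0.3954, 0.1944]
tool_rot: [0.002, 0.739, 0.674, 0.0]
contact_force: [0.9, 1.8, 8.0]
gripper_width: 0.395
```

>>> {"method": "play_rows", "body": {"increments": [{"offset":[0,0,-15],"twist":0,"grip":0.1},{"offset":[0,0,-50],"twist":0,"grip":0.1},{"offset":[0,0,-85],"twist":0,"grip":0.1},{"offset":[0,0,-109],"twist":0,"grip":0.1},{"offset":[0,0,-109],"twist":0,"grip":0.1}]}}

```text
time: 46.33
tool_pos: [0.4466, -0.3961, 0.3085]
tool_rot: [0.007, 0.739, 0.673, -0.0]
contact_force: [0.4, -1.0, -0.1]
gripper_width: 0.402
```

>>> {"method": "play_rows", "body": {"increments": [{"offset":[147.5,14.5,0],"twist":-0.069,"grip":0.1},{"offset":[147.5,14.5,0],"twist":-0.069,"grip":0.1},{"offset":[147.5,14.5,0],"twist":-0.069,"grip":0.1},{"offset":[147.5,14.5,0],"twist":-0.069,"grip":0.1},{"offset":[147.5,14.5,0],"twist":-0.069,"grip":0.1}]}}

```text
time: 46.75
tool_pos: [0.4734, -0.245, 0.2993]
tool_rot: [-0.001, 0.714, 0.7, 0.0]
contact_force: [0.2, -1.1, -1.2]
gripper_width: 0.404
```

>>> {"method": "play_rows", "body": {"increments": [{"offset":[146,25,0],"twist":0,"grip":0.1},{"offset":[146,25,0],"twist":0,"grip":0.1},{"offset":[146,25,0],"twist":0,"grip":0.1},{"offset":[146,25,0],"twist":0,"grip":0.1},{"offset":[146,25,0],"twist":0,"grip":0.1}]}}

```text
time: 47.17
tool_pos: [0.5019, -0.1006, 0.2999]
tool_rot: [-0.001, 0.714, 0.7, 0.0]
contact_force: [0.2, -0.9, -0.7]
gripper_width: 0.402
```

>>> {"method": "play_rows", "body": {"increments": [{"offset":[146,25,0],"twist":0,"grip":0.1},{"offset":[146,25,0],"twist":0,"grip":0.1},{"offset":[146,25,0],"twist":0,"grip":0.1},{"offset":[146,25,0],"twist":0,"grip":0.1},{"offset":[146,25,0],"twist":0,"grip":0.1}]}}

```text
time: 47.58
tool_pos: [0.5308, 0.0442, 0.3002]
tool_rot: [-0.0, 0.714, 0.7, 0.0]
contact_force: [1.1, -0.0, -0.3]
gripper_width: 0.405
```

>>> {"method": "play_rows", "body": {"increments": [{"offset":[0,0,0],"twist":0,"grip":0.1},{"offset":[0,0,0],"twist":0,"grip":0.1},{"offset":[0,0,0],"twist":0,"grip":0.1},{"offset":[0,0,0],"twist":0,"grip":0.1}]}}

```text
time: 47.92
tool_pos: [0.5302, 0.0404, 0.3003]
tool_rot: [0.0, 0.716, 0.698, -0.0]
contact_force: [-0.7, -0.6, -0.7]
gripper_width: 0.403
```

Run:
```python
from h import *
show(); X,Y=slot(5); plan([(X,Y,.2555,-.0231)])
```

```text
t 47.9167 tcp [0.5302 0.0404 0.3003] xaxis [ 0.026  1.    -0.   ] yaxis [ 1.    -0.026 -0.   ] z [-0. -0. -1.] g 0.4034553824854579 F [-0.7 -0.6 -0.7]
offset [ 1.5  0.9 44.8] twist -0.003 rows>= 2
```

>>> {"method": "play_rows", "body": {"increments": [{"offset":[1.5,0.9,25],"twist":-0.003,"grip":0.1},{"offset":[1.5,0.9,37],"twist":-0.003,"grip":0.1},{"offset":[1.5,0.9,42],"twist":-0.003,"grip":0.1},{"offset":[1.5,0.9,44.5],"twist":-0.003,"grip":0.1},{"offset":[1.5,0.9,44.5],"twist":-0.003,"grip":0.1}]}}

```text
time: 48.33
tool_pos: [0.5311, 0.0427, 0.2568]
tool_rot: [-0.001, 0.715, 0.699, -0.001]
contact_force: [-3.8, 0.0, 4.6]
gripper_width: 0.402
```

>>> {"method": "play_rows", "body": {"increments": [{"offset":[0,0,0],"twist":0,"grip":0.1},{"offset":[0,0,0],"twist":0,"grip":0.65},{"offset":[0,0,0],"twist":0,"grip":0.65},{"offset":[0,0,-15],"twist":0,"grip":0.65},{"offset":[0,0,-50],"twist":0,"grip":0.65}]}}

```text
time: 48.75
tool_pos: [0.5291, 0.0431, 0.3006]
tool_rot: [-0.004, 0.715, 0.699, -0.004]
contact_force: [0.6, -0.4, -0.8]
gripper_width: 0.651
```

>>> {"method": "play_rows", "body": {"increments": [{"offset":[-180,-60,-60],"twist":0,"grip":0.3},{"offset":[-180,-60,-60],"twist":0,"grip":0},{"offset":[-180,-60,-60],"twist":0,"grip":0},{"offset":[-180,-60,-60],"twist":0,"grip":0},{"offset":[-180,-60,-60],"twist":0,"grip":0}]}}

```text
time: 49.17
tool_pos: [0.4664, -0.1376, 0.3671]
tool_rot: [0.001, 0.715, 0.699, -0.0]
contact_force: [1.1, -1.0, -0.2]
gripper_width: 0.005
```

>>> {"method": "play_rows", "body": {"increments": [{"offset":[0,0,0],"twist":0,"grip":0},{"offset":[0,0,0],"twist":0,"grip":0},{"offset":[0,0,0],"twist":0,"grip":0}]}}

```text
time: 49.42
tool_pos: [0.4673, -0.1355, 0.3655]
tool_rot: [-0.0, 0.715, 0.699, 0.0]
contact_force: [0.1, 0.7, -1.1]
gripper_width: 0.003
```

Run:
```python
from h import *
fetch(); snap("top","all_top"); s=snap("scene","all_scene"); cv2.imwrite("pics/all_c.png",cv2.resize(s[215:425,280:560],None,fx=2.8,fy=2.8,interpolation=cv2.INTER_CUBIC))
```

```text
t 49.4167 tcp [ 0.4673 -0.1355  0.3655] xaxis [0.022 1.    0.001] yaxis [ 1.    -0.022 -0.   ] z [-0.     0.001 -1.   ] g 0.0030679909710785956 F [ 0.1  0.7 -1.1]
[ 0.5072 -0.1681] 1.55 [0.137 0.212] 1020
bed:
  machine xy 0.0431 0.1042 yaw rel -0.002 [0.033 0.077] 414
  machine xy 0.0433 0.0017 yaw rel -0.006 [0.034 0.075] 410
  machine xy 0.0428 -0.1014 yaw rel 0.014 [0.034 0.075] 409
  machine xy -0.0469 0.1048 yaw rel -0.019 [0.033 0.077] 413
  machine xy -0.0465 0.0013 yaw rel 0.018 [0.033 0.077] 417
  machine xy -0.0465 -0.0979 yaw rel 0.001 [0.034 0.076] 417
```

View pics/all_c.png

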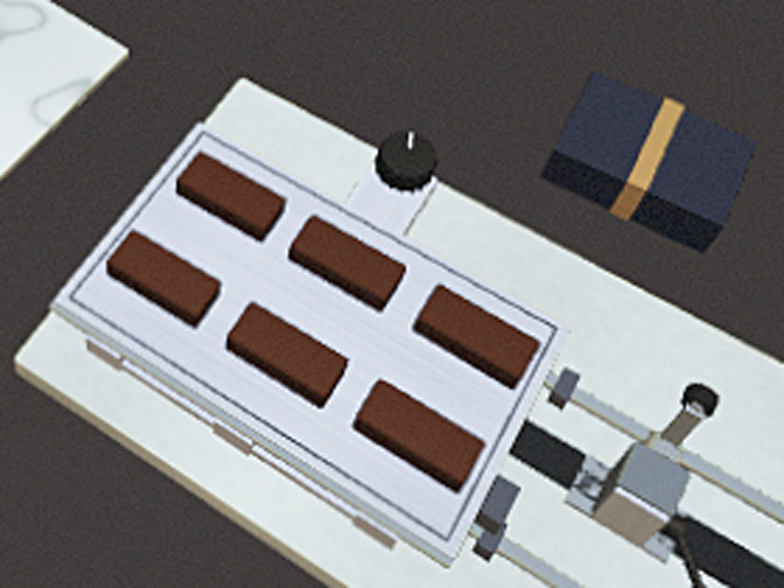

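All six bars lie inside the border and square, and the slab is empty. The lever stands upright with its roller at (700,400). Now the second click.

Run:
```python
from h import *
plan([(.488,.019,.3655,.578),(.51,.173,.3655,1.178),(.5315,.326,.3655,1.548),(.5315,.326,.291,1.548),(.5325,.4,.291,1.548)])
```

```text
offset [153.9  17.4  -0.5] twist -0.597 rows>= 5
offset [117.  102.6  -0. ] twist -0.6 rows>= 5
offset [ 38.7 149.6  -0. ] twist -0.37 rows>= 4
offset [ 0.   0.  74.5] twist 0.0 rows>= 2
offset [ 0.7 74.  -0. ] twist 0.0 rows>= 2
```

>>> {"method": "play_rows", "body": {"increments": [{"offset":[154,17,0],"twist":-0.12,"grip":0},{"offset":[154,17,0],"twist":-0.24,"grip":0},{"offset":[154,17,0],"twist":-0.36,"grip":0},{"offset":[154,17,0],"twist":-0.48,"grip":0},{"offset":[154,17,0],"twist":-0.6,"grip":0}]}}

```text
time: 49.98
tool_pos: [0.4876, 0.0234, 0.3653]
tool_rot: [-0.001, 0.47, 0.883, 0.001]
contact_force: [0.2, -0.4, -0.5]
gripper_width: -0.005
```

>>> {"method": "play_rows", "body": {"increments": [{"offset":[117,103,0],"twist":-0.12,"grip":0},{"offset":[117,103,0],"twist":-0.24,"grip":0},{"offset":[117,103,0],"twist":-0.36,"grip":0},{"offset":[117,103,0],"twist":-0.48,"grip":0},{"offset":[117,103,0],"twist":-0.6,"grip":0}]}}

```text
time: 50.4
tool_pos: [0.5094, 0.1779, 0.3653]
tool_rot: [-0.001, 0.188, 0.982, 0.001]
contact_force: [0.2, -0.0, 0.4]
gripper_width: 0.001
```

>>> {"method": "play_rows", "body": {"increments": [{"offset":[39,149,0],"twist":-0.12,"grip":0},{"offset":[39,149,0],"twist":-0.24,"grip":0},{"offset":[39,149,0],"twist":-0.36,"grip":0},{"offset":[39,149,0],"twist":-0.37,"grip":0},{"offset":[39,149,0],"twist":-0.37,"grip":0}]}}

```text
time: 50.82
tool_pos: [0.5298, 0.3306, 0.3649]
tool_rot: [-0.001, 0.007, 1.0, 0.001]
contact_force: [-0.5, 0.4, 0.1]
gripper_width: -0.001
```

>>> {"method": "play_rows", "body": {"increments": [{"offset":[0,0,0],"twist":0,"grip":0},{"offset":[0,0,0],"twist":0,"grip":0},{"offset":[0,0,0],"twist":0,"grip":0}]}}

```text
time: 51.07
tool_pos: [0.5304, 0.3245, 0.3654]
tool_rot: [-0.0, 0.011, 1.0, -0.0]
contact_force: [-0.7, 0.4, 0.4]
gripper_width: 0.001
```

Run:
```python
from h import *
show(); plan([(.5315,.326,.2915,1.548),(.5325,.4,.2915,1.548)])
```

```text
t 51.0667 tcp [0.5304 0.3245 0.3654] xaxis [-1.     0.022  0.001] yaxis [ 0.022  1.    -0.001] z [-0.001 -0.001 -1.   ] g 0.001079439349280576 F [-0.7  0.4  0.4]
offset [-1.   1.5 73.9] twist 0.001 rows>= 2
offset [ 0.7 74.  -0. ] twist 0.0 rows>= 2
```

>>> {"method": "play_rows", "body": {"increments": [{"offset":[-1,1.5,35],"twist":0,"grip":0},{"offset":[-1,1.5,60],"twist":0,"grip":0},{"offset":[-1,1.5,74],"twist":0,"grip":0},{"offset":[-1,1.5,74],"twist":0,"grip":0},{"offset":[-1,1.5,74],"twist":0,"grip":0}]}}

```text
time: 51.48
tool_pos: [0.5317, 0.3258, 0.2915]
tool_rot: [-0.001, 0.011, 1.0, -0.0]
contact_force: [0.3, 0.3, -0.1]
gripper_width: -0.0
```

>>> {"method": "play_rows", "body": {"increments": [{"offset":[0,12,0],"twist":0,"grip":0},{"offset":[0,24,0],"twist":0,"grip":0},{"offset":[0,36,0],"twist":0,"grip":0},{"offset":[0,46,0],"twist":0,"grip":0},{"offset":[0,54,0],"twist":0,"grip":0}]}}

```text
time: 51.9
tool_pos: [0.5334, 0.3818, 0.2929]
tool_rot: [0.001, 0.01, 1.0, -0.001]
contact_force: [3.5, -4.6, -0.1]
gripper_width: 0.002
```

>>> {"method": "play_rows", "body": {"increments": [{"offset":[0,8,0],"twist":0,"grip":0},{"offset":[0,16,0],"twist":0,"grip":0},{"offset":[0,20,0],"twist":0,"grip":0},{"offset":[0,20,0],"twist":0,"grip":0},{"offset":[0,20,0],"twist":0,"grip":0}]}}

```text
time: 52.32
tool_pos: [0.534, 0.4, 0.2919]
tool_rot: [0.0, 0.011, 1.0, -0.002]
contact_force: [2.8, -8.3, 1.5]
gripper_width: 0.005
```

Run:
```python
from h import *
show(); s=snap("scene","lev2"); cv2.imwrite("pics/lev2_c.png",cv2.resize(s[290:430,440:600],None,fx=3,fy=3))
```

```text
t 52.3167 tcp [0.534  0.4    0.2919] xaxis [-1.     0.022 -0.001] yaxis [ 0.022  1.    -0.004] z [ 0.001 -0.004 -1.   ] g 0.005275122608065824 F [ 2.8 -8.3  1.5]
```

View pics/lev2_c.png

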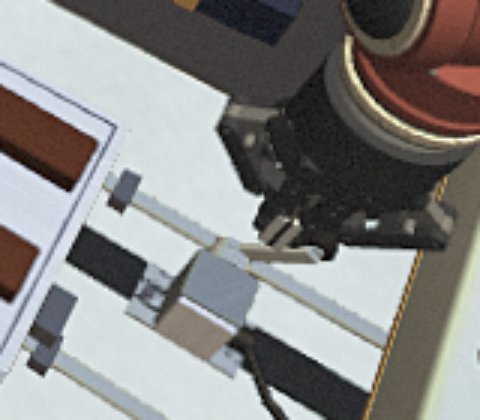

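The arm is swung over as in the first click, with its roller at about (325,250), or roughly 0.75 rad. I'll retreat and rise clear.

>>> {"method": "play_rows", "body": {"increments": [{"offset":[-1,-25,0],"twist":0,"grip":0},{"offset":[-1,-50,0],"twist":0,"grip":0},{"offset":[-1,-74,0],"twist":0,"grip":0},{"offset":[-1,-74,-20],"twist":0,"grip":0},{"offset":[-1,-74,-60],"twist":0,"grip":0}]}}

```text
time: 52.78
tool_pos: [0.531, 0.3253, 0.3456]
tool_rot: [-0.006, 0.012, 1.0, -0.002]
contact_force: [0.6, 0.5, -1.1]
gripper_width: -0.002
```

>>> {"method": "play_rows", "body": {"increments": [{"offset":[150,-40,-60],"twist":0,"grip":0},{"offset":[150,-40,-60],"twist":0,"grip":0},{"offset":[150,-40,-60],"twist":0,"grip":0},{"offset":[150,-40,-60],"twist":0,"grip":0},{"offset":[150,-40,-60],"twist":0,"grip":0}]}}

```text
time: 53.2
tool_pos: [0.3776, 0.2898, 0.4164]
tool_rot: [0.002, 0.009, 1.0, 0.002]
contact_force: [1.1, 0.2, 0.6]
gripper_width: -0.004
```

>>> {"method": "play_rows", "body": {"increments": [{"offset":[0,0,0],"twist":0,"grip":0},{"offset":[0,0,0],"twist":0,"grip":0},{"offset":[0,0,0],"twist":0,"grip":0},{"offset":[0,0,0],"twist":0,"grip":0},{"offset":[0,0,0],"twist":0,"grip":0}]}}

```text
time: 53.62
tool_pos: [0.3827, 0.29, 0.4108]
tool_rot: [-0.001, 0.011, 1.0, -0.001]
contact_force: [-0.5, 0.4, -0.8]
gripper_width: -0.002
```

Run:
```python
from h import *
show(); s=snap("scene","end"); cv2.imwrite("pics/end.png",s)
for q in ("jar","bowl","giftbox","roller_c","bed_c"): print(q,[(toW("scene",d["xyz"]).round(3).tolist(),round(d["p"],2)) for d in manip.tip_of(q,"scene")])
```

```text
t 53.6167 tcp [0.3827 0.29   0.4108] xaxis [-1.     0.022  0.002] yaxis [ 0.022  1.    -0.001] z [-0.002 -0.001 -1.   ] g -0.0021779231040721446 F [-0.5  0.4 -0.8]
jar [([0.735, -0.136, -0.003], 0.79)]
bowl [([0.262, -0.347, -0.001], 0.78), ([0.735, -0.136, -0.0], 0.42)]
giftbox [([0.263, 0.305, 0.002], 0.91)]
roller_c [([0.532, 0.385, 0.138], 0.69)]
bed_c [([0.581, 0.143, 0.074], 0.69), ([0.535, 0.254, 0.082], 0.64)]
```

View pics/end.png

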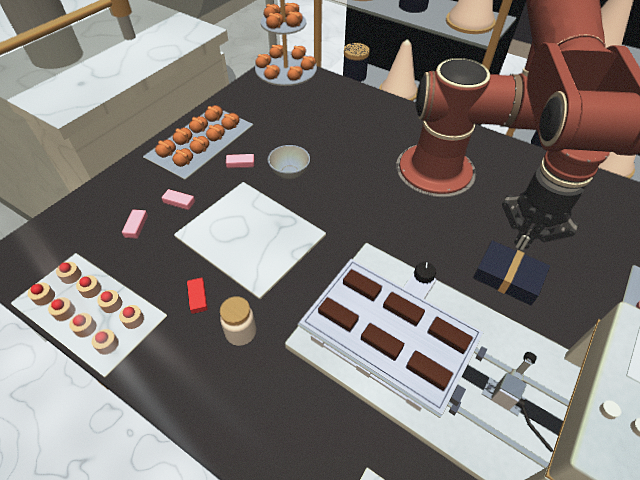

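The final view shows all six bars on the bed, the slab empty, the roller upright at (529,357) and the jar, bowl and box unmoved. The gripper is free in the air, so I'm handing in.

```bash
python3 -c "
from plant import manip
print(manip.job_done())"
```

```text
the job is handed in; nothing more can be done
None
```

The job is done and handed in at about 54 s of robot time, well inside the 210 s limit.

- **Switch check:** I pushed the roller arm to about 0.75 rad with 7–8 N, past the click point, and it sprang back upright.
- **Levelling:** I turned the knob about 5.1 rad clockwise in two grasps. A fingertip probe after the first grasp showed the bed 0.009 rad low. After the second it read about −0.002 rad, inside the 0.015 limit.
- **Bars:** All six bars from the slab are on the bed in two rows of three, inside the engraved border. The pictures put them within 0.02 rad of square. I saw no grip slip and no knocked bar.
- **Start click:** I pushed the switch once more to about 0.75 rad with 8 N, and it sprang back. The last picture shows the roller at its rest position.

The networks put the jar, bowl and gift box where they were at the start, within 4 mm, and the gripper was free of everything at hand-in. I did not re-probe the bed after loading it. The loads when setting the bars down stayed under 15 N, below the 40 N that could shift it. No check failed or disagreed.

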